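# Tip a pipette-tip box onto the fold-down carrier

### The job

The box of pipette tips has been left standing on its end. Slide it along the worktop, still standing, until its foot rests against the carrier's stop rail, then push high on its clear lid to tip it over the rail and gently, without a slam, lower it with the stiff white flap until the box lies on its underside on the flat flap. Press it down there near its far end with about 12 N for a good second so that it beds, let go, never lean on the box with more than 25 N, and leave everything else alone.

Things in the scene. Friction and masses are not known exactly. Their poses are not given: they have to be found in the camera images.
- box_mid (a point): Centre of the pipette-tip box: blue, clear lid fixed shut, 0.2 to 0.4 kg, too wide to grasp. 84 mm wide (x), 122 mm long (y), 84 mm from underside to lid top (z). Axes: z from underside to lid, y along the length. Starts standing on its +y end (y down), 122 mm tall, lid towards the robot, underside towards the carrier. Lip of 5 mm on its -x side.
- box_foot (a point): Middle of the standing box's bottom edge on the carrier side (edge of underside and +y end), about which it tips; axes as box_mid. Friction on the worktop is high: pushed at or below half its height (61 mm) it slides, pushed near its top it topples before it has met the rail. Its turning must stay slow: it must not fall or slam.
- carrier: Fixed fold-down carrier, 142 mm long, 150 wide. Origin on the worktop at the middle of the front face of its dark stop rail (12 mm high, 10 thick, 132 wide). x points away from the robot: the way to push and tip the box; z up. A white flap is hinged behind the rail (axis along y, at x = 6, z = 9 mm). The box should end square on it, within 18 mm of its middle line.
- flap_end (a point): Middle of the white flap's free edge, on its upper face (133 mm from the rail's front face when flat); axes turn with the flap, x away from the hinge. The flap is 126 mm long, 118 mm wide between side lips 10 mm high. Flat, its top is level with the rail, 12 mm above the worktop, so the lid top of a box lying on it is 96 mm above the worktop.
- flap (a joint): Raise of the white flap, rad: 0 = flat (hard stop); starts at 1.15 to 1.3 (highest). It stays where left and carries the box. Hinge friction 0.5 N m, oil damper 0.6 N m s/rad, weak lifting spring. Takes 4 to 12 N at the far end of the box at about 0.5 rad/s, more when fast or near the hinge, or if the finger does not go forward with the lid as that swings over (it drags).
- pipette: Grey-white pipette with blue knob, lying, bystander, loose; leave alone
- petri: Petri dish 60 mm wide, bystander, loose; leave alone
- media: Small orange-capped media bottle, 156 mm tall, bystander, loose; leave alone
- timer: Small white timer, bystander, loose; leave alone
- marker: Marker pen with black cap, lying, bystander, loose; leave alone
Not all that is in view belongs to the job. Of the things like the carrier, leave any that is orange; of the rest the smaller one is meant. What is shaped like the part that bears box_mid but yellow is not meant.

How it is judged:
By the outcome, as a careful person would: the job done as asked, in the order asked, and still so for the second after the job is handed in, with the robot touching nothing.
It also fails if it takes over 72 s, if anything falls off the work surface, if the arm or the gripper's body presses on something with over 40 N, if the wrist force passes 120 N, or if a joint passes its speed limit or range.

### The arm

A 6-joint arm with a two-finger parallel gripper is mounted at the origin on a cart in front of the work surface, level with it; the furniture and walls round the work are solid. World frame = base frame: x ahead of the robot, y to its left, z up, the work surface at z = 0. Lengths are in m, angles in degrees, forces in N, time in s.
With the tool pointing down it reaches from about 0.4 to 0.825 m from the base axis. Payload 7 kg.
Tool frame: the origin (TCP) lies between the finger pads; the fingertips stand ctrl.nose_length ahead of it and the grasp point (between the pads) lies 2 mm behind it (ctrl.nose_length is the distance from the TCP to the fingertips, in m); z points along the fingers, y is the line along which they close (so a half turn about z gives the same grasp; the last joint's range is limited). The gripper opens to 88 mm and grips with 3 to 60 N. Pads are 19 mm wide; open, the fingers measure 130 mm over their backs; the gripper's body (78 mm by 193 mm) begins 47 mm behind the grasp point.
Start: joints at [-52.363, 20.546, 0.682, 0, -70.136, -16.507], TCP at [0.243, -0.63, 0.212] pointing down, gripper open.
Joint ranges: [-176.03, 176.03], [-82.01, 121.73], [-58.28, 71.71], [-173.87, 95.51], [-174.79, -0.11], [-173.66, 173.66]. Speed limits (degrees/s): [136.94, 136.94, 172.46, 180, 180, 180].

### API

Orientations are given as [roll, pitch, yaw] about the fixed x, y, z axes, in that order (R = Rz(yaw) Ry(pitch) Rx(roll)).
In Python, from plant import ctrl gives the robot as it stands.
- The arm moves only by the tool apply_moves, never from a script. Its argument "commands" is a list of rows, each a list of 3 entries, a list of its own where there are three numbers: the shift along the world's x, y, z in cm, then the turn about the world's z in rad, then the closure, from 0 (fully open) to 1 (shut). In form: [[[x, y, z], turn, jaw], ...]. A call has 1 to 20 rows; each row is the pose to reach, as a shift and turn from the pose commanded when the call began; what a row does not reach only later rows make up. A row lasts 1/12 s, in which the tool goes at most 41.7 mm and 7.16 degrees, less where a joint would pass 70% of its speed; a pose out of reach is approached as far as the arm can. A call with a gripper value outside its range is refused whole. The fingers move at their own pace and stop on an object; the grip force is fixed at half the most. Time passes only in rows, so rows that repeat a pose let the fingers close. It gives the time, the measured TCP pose, the force, the opening and the grip force at its end, in the units of the state.
- ctrl.get_obs(): the state, without advancing time (a new reading comes with each control period).
- ctrl.snapshot(name): name is "scene" or "side" or "wrist"; returns a dict with "img" (420x560x3 uint8, red, green, blue), "fx", "fy", "cx", "cy" (pixels), "T" (4x4, takes a point from camera to world coordinates). Camera axes: x right, y up, looking along -z (the intrinsics and any distortion apply to the point x, -y, -z); pixel columns grow to the right and rows downward; lengths in m; the calibration is good to about 2 mm. The wrist camera is an equidistant fisheye: a pixel r from the principal point sees the ray r / f radians off the axis. A picture is of the moment at which its call begins. There is no depth.
- ctrl.close_job(): hands the job in; it is judged then, once.
Trained networks look in a picture, given as the dict that the camera call returned (one of the last four; its "shot" number tells which), for a name from the list of things; names that differ only in an ending like _2 or _b are one class to them, and where a whole thing is asked for, a point or a joint stands for the part that bears it (a point fixed in the world has none). Each returns a list of dicts, best first, with "score" (0 to 1); they miss things now and then, are a little off and sometimes report something else, mostly with a low value. They report only what shows in the picture. A call takes as long as a camera call. They do not tell look-alikes from the thing itself.
- ctrl.search_frame(picture, target): "at" ([column, row] in pixels, amid what is visible of it).
- ctrl.spot_point(picture, target): "at" ([column, row] in pixels: a listed point, or the origin of a listed thing).
The state is a dict: "clock": time; "joint_pos": joint angles; "qvel": joint speeds; "tau": joint torques, N m; "tool_pos": TCP position; "orientation": TCP orientation; "force": force on the tool from outside, world axes, zero at the start; "moment": the same for the moment, N m; "opening": finger opening in m; "gripper_force": force on a finger pad.
Only numpy, scipy, OpenCV 4.12 (cv2) and the standard library are available. Lean on these libraries where they do the work, as an engineer would, in place of code of your own. Each camera call takes 0.05 s, during which the arm holds its last target. There are 200 camera calls.

## Working session

There is one attempt and no reset: what is moved stays moved. The work goes in short steps, Python scripts to look and compute and a tool call to move; the robot and the scene stay as the last step left them, time stands still between calls to the robot, and variables do not carry over. Pictures are saved under pics/ and viewed, at most 10 in all, crops included, and the job is handed in when it is done.

Besides the shell and the picture viewer there is one more tool, called after "Request:" as name([rows], argument=value, ...), one row to a line, values as JSON. apply_moves: Moves the arm, as the interface text tells. Its arguments: {"type":"object","properties":{"commands":{"type":"array"}},"required":["commands"]}

```bash
mkdir -p pics; ls
cat > h.py <<'E'
import numpy as np, cv2
from plant import ctrl
def ray(s,px):
    u=(px[0]-s['cx'])/s['fx']; v=(px[1]-s['cy'])/s['fy']
    T=np.array(s['T']); d=np.array([u,-v,-1.0]); d/=np.linalg.norm(d)
    return T[:3,3], T[:3,:3]@d
def atz(s,px,z):
    o,d=ray(s,px); return o+d*(z-o[2])/d[2]
def tri(rs):
    A=np.zeros((3,3));b=np.zeros(3)
    for o,d in rs:
        P=np.eye(3)-np.outer(d,d);A+=P;b+=P@o
    x=np.linalg.solve(A,b); return x,[np.linalg.norm((np.eye(3)-np.outer(d,d))@(x-o)) for o,d in rs]
def save(s,n): cv2.imwrite('pics/'+n+'.png',s['img'][:,:,::-1])
E
python3 - <<'E'
from h import *
o=ctrl.get_obs(); print(o, ctrl.nose_length)
for c in ['scene','side']:
    s=ctrl.snapshot(c); save(s,c+'0'); print(c,np.round(s['T'],3).tolist(),s['fx'],s['cx'],s['cy'],[k for k in s])
    for t in ['box_mid','box_foot','carrier','flap_end','media']:
        print(t,[(np.round(r['at'],1).tolist(),round(r['score'],2)) for r in ctrl.spot_point(s,t)][:4])
E
```

```text
pics
{'clock': 0.0, 'joint_pos': array([-5.23623833e+01,  2.05913923e+01,  6.35501745e-01, -2.06256328e-02,
       -7.01345279e+01, -1.65062147e+01]), 'qvel': array([ 0.00447248, -0.04371092,  0.03299746, -0.01819567,  0.08667342,
       -0.01282386]), 'tau': array([ 2.14296539e-03, -5.82722032e+01,  2.93049413e+01,  6.99694008e+00,
        6.69937843e-03, -1.22665606e-04]), 'tool_pos': array([ 0.2431405 , -0.62916208,  0.21123471]), 'orientation': array([ 1.79907798e+02, -7.10175768e-03, -1.58875616e+02]), 'force': array([ 0.37912006,  0.12547667, -0.66290096]), 'moment': array([ 0.01651464, -0.02398821, -0.00701568]), 'gripper_force': 0.0, 'opening': 0.08787616609504832} 0.017
scene [[-0.868, 0.369, -0.331, -0.077], [-0.496, -0.629, 0.599, 0.979], [0.012, 0.684, 0.729, 1.382], [0.0, 0.0, 0.0, 1.0]] 541.5340544908696 281.4422499704413 219.1462824060196 ['img', 'fx', 'fy', 'cx', 'cy', 'T', 'shot']
box_mid [([283.1, 231.6], 0.65), ([306.5, 206.1], 0.59)]
box_foot [([247.7, 206.1], 0.74), ([270.3, 233.3], 0.61)]
carrier [([256.8, 232.4], 0.72), ([302.8, 295.4], 0.65)]
flap_end [([259.2, 278.8], 0.7), ([356.1, 157.5], 0.66), ([245.3, 204.4], 0.58)]
media [([274.3, 188.7], 0.79)]
side [[-0.995, 0.038, -0.09, 0.372], [-0.098, -0.419, 0.903, 1.337], [-0.004, 0.907, 0.42, 0.752], [0.0, 0.0, 0.0, 1.0]] 449.0443233950238 283.7413803449586 204.39768147439264 ['img', 'fx', 'fy', 'cx', 'cy', 'T', 'shot']
box_mid [([293.1, 193.9], 0.96), ([284.1, 213.9], 0.56)]
box_foot [([277.0, 229.6], 0.84)]
carrier [([263.2, 231.2], 0.93), ([333.4, 256.6], 0.86), ([343.0, 176.0], 0.76)]
flap_end [([308.3, 172.4], 0.86), ([289.5, 256.0], 0.79), ([247.0, 194.6], 0.66), ([315.8, 199.0], 0.23)]
media [([254.4, 202.7], 0.96)]
```

Run:
```python
import cv2
for n,(r0,r1,c0,c1) in {'scene':(90,370,150,450),'side':(110,320,170,430)}.items():
    im=cv2.imread(f'pics/{n}0.png')[r0:r1,c0:c1]; f=min(800/(c1-c0),600/(r1-r0)); print(f); cv2.imwrite(f'pics/{n}0c.png',cv2.resize(im,None,fx=f,fy=f,interpolation=cv2.INTER_CUBIC))
```

```text
2.142857142857143
2.857142857142857
```

View pics/scene0c.png

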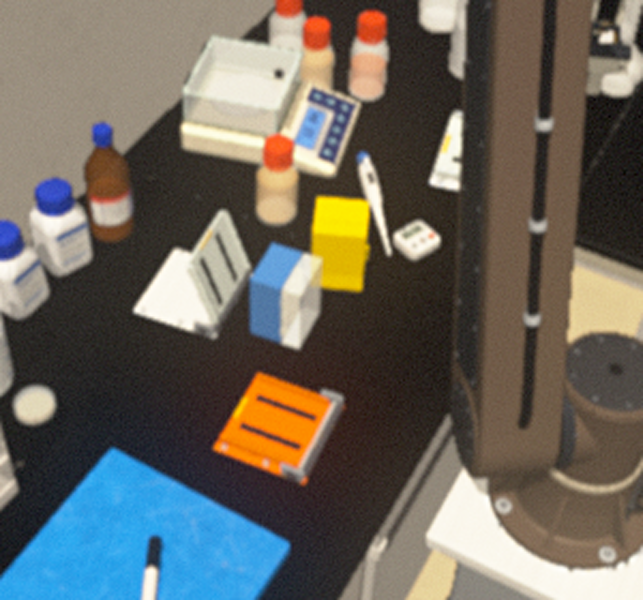

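View pics/side0c.png

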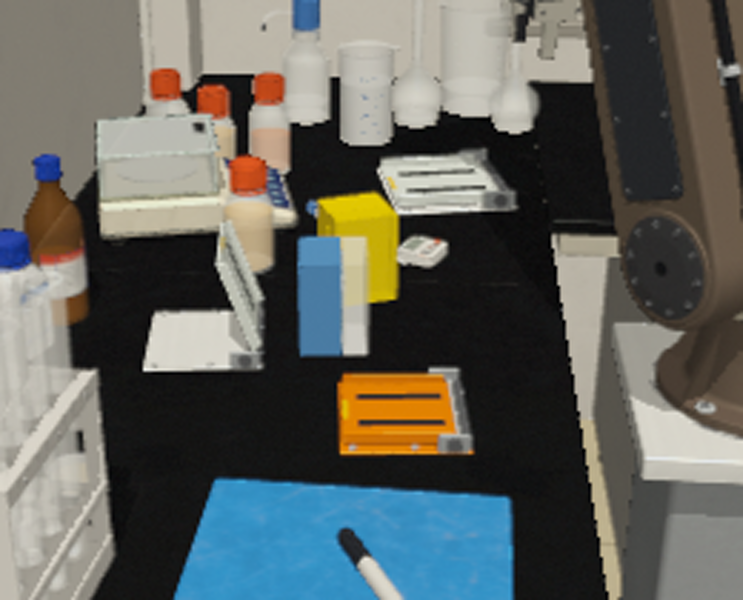

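The wanted parts are the white carrier with the raised flap (scene crop, flap edge about (208,240), rail about (225,300)) and the blue box just robot-side of it (about (285,300)). The yellow box and the media bottle stand close by on the -y side.

Run:
```python
from h import *
S=ctrl.snapshot('scene'); D=ctrl.snapshot('side')
def t(n,a,b): print(n,[np.round(v,4) for v in tri([ray(S,a),ray(D,b)])])
t('mid',(283.1,231.6),(293.1,193.9)); t('foot',(270.3,233.3),(277,229.6)); t('car',(256.8,232.4),(263.2,231.2)); t('flap',(245.3,204.4),(247,194.6));t('med',(274.3,188.7),(254.4,202.7))
cs=lambda x,y:(150+x/2.142857,90+y/2.142857); cd=lambda x,y:(170+x/2.857,110+y/2.857)
for n,p,z in [('blue top corners',(272,244),.122),('',(252,263),.122),('',(302,270),.122),('',(321,252),.122),('yellow top',(317,200),.122),('',(368,205),.122),('',(363,232),.122),('',(313,229),.122),('yellow bot',(318,287),0),('',(361,290),0)]: print(n,np.round(atz(S,cs(*p),z),3))
for n,p,z in [('D blue top',(299,239),.122),('',(341,239),.122),('blue bot',(299,353),0),('',(341,355),0),('',(369,355),0),('rail end+y',(263,366),0),('yel',(365,303),0),('',(398,298),0)]: print(n,np.round(atz(D,cd(*p),z),3))
t('yel top',cs(318,228),cd(365,214))
for s in (S,D):
  for k in ['box_mid','media','timer','pipette','petri']: print(k,[(np.round(r['at']).tolist(),round(r['score'],2)) for r in ctrl.search_frame(s,k)][:3])
```

```text
mid [array([0.4612, 0.0168, 0.1678]), array([0.0148, 0.0148])]
foot [array([ 0.544 , -0.0751, -0.0012]), array([0.0074, 0.0074])]
car [array([ 0.5893, -0.0578, -0.0024]), array([0.0048, 0.0048])]
flap [array([ 0.6301, -0.044 ,  0.1369]), array([0.0067, 0.0067])]
med [array([ 0.6496, -0.2722,  0.0048]), array([0.0013, 0.0013])]
blue top corners [ 0.543 -0.107  0.122]
 [ 0.549 -0.057  0.122]
 [ 0.477 -0.083  0.122]
 [ 0.47  -0.13   0.122]
yellow top [ 0.53  -0.229  0.122]
 [ 0.455 -0.259  0.122]
 [ 0.435 -0.201  0.122]
 [ 0.504 -0.168  0.122]
yellow bot [ 0.489 -0.165  0.   ]
 [ 0.426 -0.195  0.   ]
D blue top [ 0.548 -0.103  0.122]
 [ 0.497 -0.108  0.122]
blue bot [ 0.542 -0.034  0.   ]
 [ 0.49  -0.034  0.   ]
 [ 0.456 -0.037  0.   ]
rail end+y [0.581 0.002 0.   ]
yel [ 0.471 -0.179  0.   ]
 [ 0.428 -0.198  0.   ]
yel top [array([ 0.4775, -0.1451,  0.1466]), array([0.0094, 0.0094])]
box_mid [([283.0, 228.0], 0.79), ([307.0, 203.0], 0.67)]
media [([275.0, 174.0], 0.69)]
timer [([342.0, 203.0], 0.58)]
pipette [([325.0, 181.0], 0.54)]
petri [([252.0, 216.0], 0.63), ([166.0, 276.0], 0.52)]
box_mid [([303.0, 191.0], 0.97), ([284.0, 212.0], 0.58)]
media [([259.0, 185.0], 0.72), ([251.0, 209.0], 0.59)]
timer [([319.0, 197.0], 0.58), ([256.0, 208.0], 0.3)]
pipette [([258.0, 186.0], 0.54)]
petri []
```

Request:
apply_moves([
  [[4, 4, 5], -0.1, 0.3],
  [[8, 8, 10], -0.2, 0.6],
  [[12, 12, 15], -0.3, 0.6],
  [[15, 16, 18], -0.369, 0.6],
  [[18, 20, 18], -0.369, 0.6],
  [[19, 24, 18], -0.369, 0.6],
  [[19.5, 28, 18], -0.369, 0.6],
  [[20, 32, 18], -0.369, 0.6],
  [[20, 36, 18], -0.369, 0.6],
  [[20, 40, 18], -0.369, 0.6],
  [[20, 44, 18], -0.369, 0.6],
  [[20, 48, 18], -0.369, 0.6],
  [[20, 52, 18], -0.369, 0.6],
  [[20, 55, 18], -0.369, 0.6],
  [[20, 55, 18], -0.369, 0.6],
  [[20, 55, 18], -0.369, 0.6],
])

```text
clock: 2.53
tool_pos: [0.4428, -0.0774, 0.3927]
orientation: [180.0, 0.1, -180.0]
force: [1.4, -1.0, 1.3]
opening: 0.0352
gripper_force: 0.0
```

```bash
cat >> h.py <<'E'
def wray(s,px):
    a=(px[0]-s['cx'])/s['fx']; b=(px[1]-s['cy'])/s['fy']; r=np.hypot(a,b)
    d=np.array([np.sin(r)*a/r,-np.sin(r)*b/r,-np.cos(r)]); T=np.array(s['T']); return T[:3,3],T[:3,:3]@d
def wz(s,px,z):
    o,d=wray(s,px); return o+d*(z-o[2])/d[2]
E
python3 - <<'E'
from h import *
o=ctrl.get_obs(); print(o['clock'],o['tool_pos'],o['orientation'],o['force'],o['opening'])
s=ctrl.snapshot('wrist'); save(s,'w1'); print(np.round(s['T'],3).tolist(),s['fx'],s['cx'],s['cy'])
for t in ['box_mid','box_foot','carrier','flap_end','media']:
    print(t,[(np.round(r['at'],1).tolist(),round(r['score'],2)) for r in ctrl.spot_point(s,t)][:4])
np.savez('w1.npz',T=s['T'],fx=s['fx'],fy=s['fy'],cx=s['cx'],cy=s['cy'])
im=cv2.resize(s['img'][:,:,::-1],(784,588),interpolation=cv2.INTER_CUBIC); cv2.imwrite('pics/w1b.png',im)
E
```

```text
2.5333 [ 0.44278782 -0.07737656  0.39271954] [ 1.79967925e+02  7.95966662e-02 -1.79986192e+02] [ 1.43591707 -0.99422868  1.27628463] 0.035157921566491196
[[-0.001, -0.97, -0.245, 0.376], [1.0, -0.001, -0.002, -0.079], [0.002, -0.245, 0.97, 0.564], [0.0, 0.0, 0.0, 1.0]] 325.19226210127806 282.6975362345177 199.6801325354628
box_mid []
box_foot []
carrier [([383.2, 102.1], 0.91), ([287.5, 235.0], 0.78), ([26.7, 90.3], 0.57)]
flap_end [([38.4, 171.2], 0.88), ([389.8, 175.1], 0.65), ([292.4, 294.4], 0.64)]
media [([518.2, 155.5], 0.68)]
```

View pics/w1b.png

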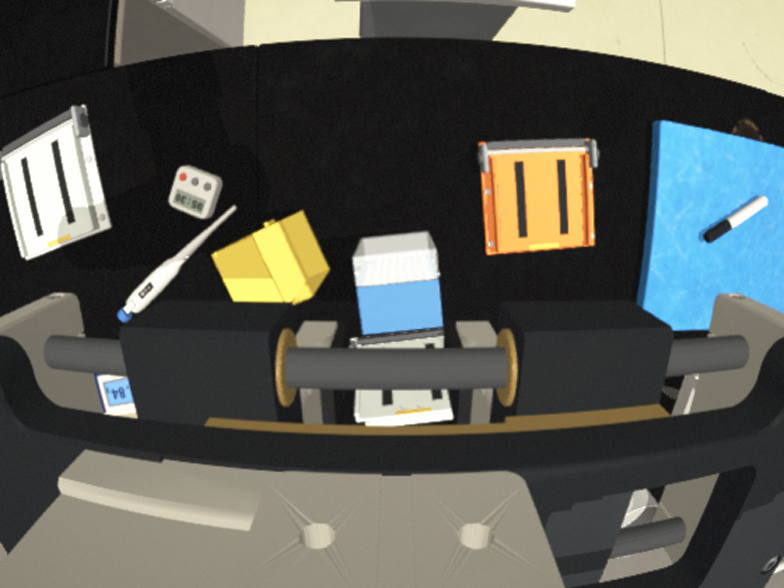

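Wrist view: the blue box (top face about (360–442, 262–332) in the enlarged picture) stands nearly square in front of the white carrier (rail about row 340, cols 355–445). The yellow box is at (270,258), left of it, meaning the -y side.

Run:
```python
from h import *
s=np.load('w1.npz')
f=lambda n,p,z: print(n,np.round(wz(s,(p[0]/1.4,p[1]/1.4),z),4))
f('top underside edge L',(363,333),.122);f('R',(442,330),.122)
f('blue/clear L',(360,286),.122);f('R',(440,280),.122)
f('lid top edge L',(357,263),.122);f('R',(437,259),.122)
f('lid bottom edge L',(359,237),0);f('R',(434,233),0)
f('rail L back?',(352,347),.012);f('R',(446,337),.012)
f('flap end L',(357,424),.13);f('R',(452,418),.13)
f('carrier',(287.5*1.4,235*1.4),0);f('flapend',(292.4*1.4,294.4*1.4),.13)
for p in [(213,253),(265,224),(304,211),(329,268),(303,302),(234,301)]: f('yel',p,.122)
```

```text
top underside edge L [ 0.5447 -0.1115  0.122 ]
R [ 0.5414 -0.0294  0.122 ]
blue/clear L [ 0.4941 -0.1135  0.122 ]
R [ 0.4878 -0.033   0.122 ]
lid top edge L [ 0.4704 -0.1161  0.122 ]
R [ 0.4663 -0.0365  0.122 ]
lid bottom edge L [ 0.4632 -0.1234  0.    ]
R [ 0.458  -0.0294  0.    ]
rail L back? [ 0.6066 -0.1346  0.012 ]
R [ 0.5925 -0.0116  0.012 ]
flap end L [ 0.6512 -0.1205  0.13  ]
R [ 0.6437 -0.015   0.13  ]
carrier [ 0.5855 -0.0683  0.    ]
flapend [ 0.6352 -0.0625  0.13  ]
yel [ 0.4589 -0.2682  0.122 ]
yel [ 0.43   -0.2087  0.122 ]
yel [ 0.4178 -0.1679  0.122 ]
yel [ 0.4755 -0.1444  0.122 ]
yel [ 0.5112 -0.173   0.122 ]
yel [ 0.5109 -0.2488  0.122 ]
```

Request:
apply_moves([
  [[-0.8, 1.1, -4], 0.08, 0.6],
  [[-0.8, 1.1, -8], 0.08, 0.6],
  [[-0.8, 1.1, -12], 0.08, 0.6],
  [[-0.8, 1.1, -16], 0.08, 0.6],
  [[-0.8, 1.1, -20], 0.08, 0.6],
  [[-0.8, 1.1, -24], 0.08, 0.6],
  [[-0.8, 1.1, -27], 0.08, 0.6],
  [[-0.8, 1.1, -29], 0.08, 0.6],
  [[-0.8, 1.1, -30.5], 0.08, 0.6],
  [[-0.8, 1.1, -31.2], 0.08, 0.6],
  [[-0.8, 1.1, -31.6], 0.08, 0.6],
  [[-0.8, 1.1, -31.6], 0.08, 0.6],
  [[-0.8, 1.1, -31.6], 0.08, 0.6],
])

```text
clock: 3.92
tool_pos: [0.4359, -0.069, 0.0768]
orientation: [-180.0, 0.1, -175.5]
force: [0.8, 0.4, -0.6]
opening: 0.0353
gripper_force: 0.0
```

Run:
```python
from h import *
o=ctrl.get_obs(); print(o['clock'],o['tool_pos'],o['orientation'],o['force'],o['opening'])
s=ctrl.snapshot('side'); cv2.imwrite('pics/d2.png',cv2.resize(s['img'][110:260,200:400,::-1],None,fx=4,fy=4,interpolation=cv2.INTER_CUBIC))
```

```text
3.9167 [ 0.43585786 -0.0689986   0.07682521] [-1.79997385e+02  5.02204601e-02 -1.75471404e+02] [ 0.82978244  0.36351742 -0.64596675] 0.03525122669762974
```

View pics/d2.png

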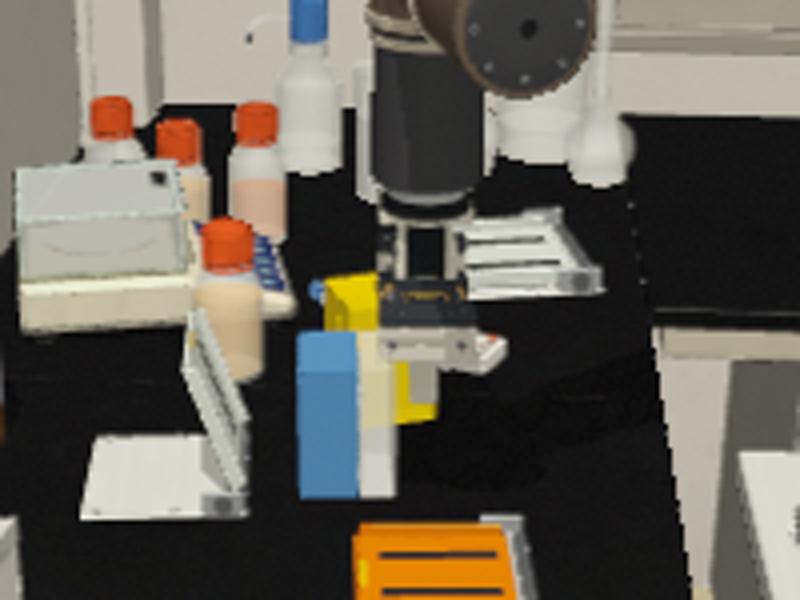

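Request:
apply_moves([
  [[0.3, 0.0, -0.08], 0, 0.6],
  [[0.7, 0.05, -0.08], 0, 0.6],
  [[1.0, 0.08, -0.08], 0, 0.6],
  [[1.25, 0.1, -0.08], 0, 0.6],
  [[1.5, 0.12, -0.08], 0, 0.6],
  [[1.75, 0.14, -0.08], 0, 0.6],
  [[2.0, 0.16, -0.08], 0, 0.6],
  [[2.25, 0.18, -0.08], 0, 0.6],
  [[2.5, 0.2, -0.08], 0, 0.6],
])

```text
clock: 4.72
tool_pos: [0.4592, -0.067, 0.0752]
orientation: [-180.0, -0.1, -175.4]
force: [-6.3, -0.6, 5.0]
opening: 0.0347
gripper_force: 3.1
```

Run:
```python
from h import *
o=ctrl.get_obs(); print(o['clock'],o['tool_pos'],o['force'],o['moment'])
s=ctrl.snapshot('side'); cv2.imwrite('pics/d3.png',cv2.resize(s['img'][170:245,230:330,::-1],None,fx=8,fy=8,interpolation=cv2.INTER_CUBIC))
```

```text
4.7167 [ 0.45923544 -0.06699465  0.07517658] [-6.27308555 -0.61651545  4.99712393] [-0.20170289  2.02470079  0.02065408]
```

View pics/d3.png

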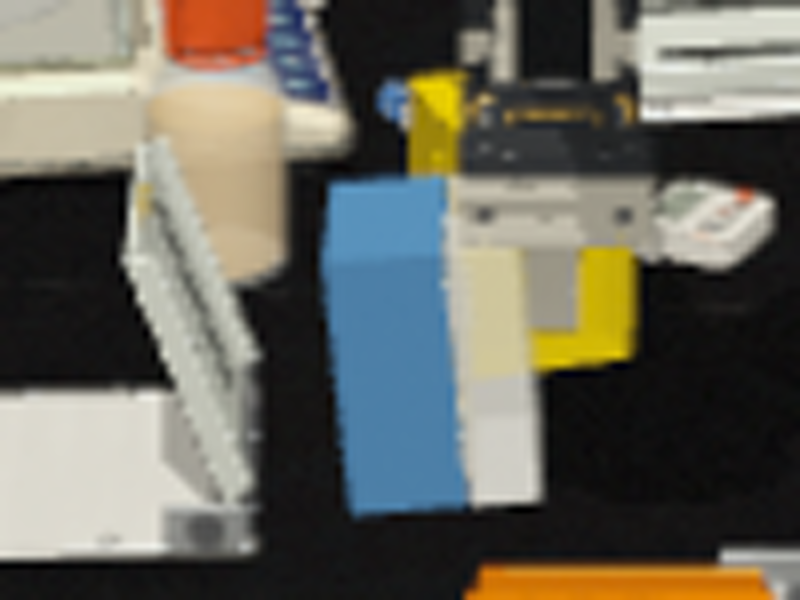

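The box has leaned about 5° forward: blue edge from (350,515) to (325,260) in the crop, with the lid's bottom lifted. I'll back off slowly so it settles, then push lower and slower.

Request:
apply_moves([
  [[-0.1, 0, 0.0], 0, 0.6],
  [[-0.2, -0.02, 0], 0, 0.6],
  [[-0.3, -0.02, 0], 0, 0.6],
  [[-0.4, -0.03, 0], 0, 0.6],
  [[-0.5, -0.04, 0], 0, 0.6],
  [[-0.6, -0.05, 0], 0, 0.6],
  [[-0.7, -0.06, 0], 0, 0.6],
  [[-0.8, -0.06, 0], 0, 0.6],
  [[-0.9, -0.07, 0], 0, 0.6],
  [[-1.0, -0.08, 0], 0, 0.6],
  [[-1.1, -0.08, 0], 0, 0.6],
  [[-1.1, -0.08, 0], 0, 0.6],
])

```text
clock: 5.77
tool_pos: [0.4494, -0.0673, 0.0755]
orientation: [180.0, 0.0, -175.4]
force: [-0.4, -0.2, 1.2]
opening: 0.035
gripper_force: 0.0
```

```bash
cat >> h.py <<'E'
def tilt():
    "blue region in side image: slope of left edge (deg), bottom-left px"
    s=ctrl.snapshot('side'); im=s['img'].astype(int)
    m=((im[...,2]-im[...,0]>50)&(im[...,2]>110)).astype(np.uint8); m[:165]=0;m[245:]=0;m[:,:225]=0;m[:,330:]=0
    n,l,st,c=cv2.connectedComponentsWithStats(m); k=1+np.argmax(st[1:,4]); m=l==k
    p=cv2.findContours(m.astype(np.uint8),cv2.RETR_EXTERNAL,cv2.CHAIN_APPROX_NONE)[0][0]
    rows=np.where(m.any(1))[0]; r1=rows[-1]; rr=np.arange(r1-28,r1-3); cc=[np.argmax(m[r]) for r in rr]
    a=np.polyfit(rr,cc,1); print('lean deg',round(np.degrees(np.arctan(a[0])),1),'left edge at bottom',round(np.polyval(a,r1),1),r1,'area',st[k,4]); return s
E
python3 - <<'E'
from h import *
o=ctrl.get_obs(); print(o['clock'],o['tool_pos'],o['force'],o['moment']); s=tilt(); save(s,'d4')
print(np.round(atz(s,(274.75,234.5),0),3),np.round(atz(s,(273.75,234.5),0),3))
E
```

```text
5.7667 [ 0.44943612 -0.06734179  0.07552958] [-0.38062304 -0.18049414  1.15650798] [-0.02924689 -0.01689837 -0.03663675]
lean deg 2.2 left edge at bottom 274.0 233 area 597
[ 0.541 -0.028  0.   ] [ 0.544 -0.027  0.   ]
```

Run:
```python
from h import *
class C: 
    def __init__(s,f): s.f=f
    def snapshot(s,n): return {'img':cv2.imread(s.f)[:,:,::-1]}
import h
for f in ['side0','d4']: h.ctrl=C(f'pics/{f}.png'); h.tilt()
im=cv2.imread('pics/d3.png'); full=np.zeros((420,560,3),np.uint8); full[170:245,230:330]=cv2.resize(im,(100,75),interpolation=cv2.INTER_AREA); cv2.imwrite('pics/d3f.png',full); h.ctrl=C('pics/d3f.png'); h.tilt()
```

```text
lean deg 3.4 left edge at bottom 275.5 234 area 601
lean deg 2.2 left edge at bottom 274.0 233 area 597
lean deg 5.5 left edge at bottom 273.6 233 area 600
```

Request:
apply_moves([
  [[0, 0, -0.1], 0, 0.6],
  [[0.1, 0.01, -0.1], 0, 0.6],
  [[0.2, 0.02, -0.1], 0, 0.6],
  [[0.3, 0.02, -0.1], 0, 0.6],
  [[0.4, 0.03, -0.1], 0, 0.6],
  [[0.5, 0.04, -0.1], 0, 0.6],
  [[0.6, 0.05, -0.1], 0, 0.6],
  [[0.7, 0.06, -0.1], 0, 0.6],
  [[0.8, 0.06, -0.1], 0, 0.6],
  [[0.9, 0.07, -0.1], 0, 0.6],
  [[1.0, 0.08, -0.1], 0, 0.6],
  [[1.1, 0.09, -0.1], 0, 0.6],
  [[1.2, 0.1, -0.1], 0, 0.6],
  [[1.3, 0.1, -0.1], 0, 0.6],
  [[1.4, 0.11, -0.1], 0, 0.6],
  [[1.5, 0.12, -0.1], 0, 0.6],
  [[1.6, 0.13, -0.1], 0, 0.6],
])

```text
clock: 7.23
tool_pos: [0.4639, -0.0666, 0.0743]
orientation: [-180.0, -0.2, -175.4]
force: [-6.8, -0.2, 6.9]
opening: 0.0348
gripper_force: 3.8
```

Run:
```python
from h import *
o=ctrl.get_obs(); print(o['clock'],o['tool_pos'],o['force'],o['moment']); s=tilt(); save(s,'d5')
```

```text
7.2333 [ 0.46393325 -0.06662352  0.07427224] [-6.84321593 -0.18787891  6.94640535] [-0.20518898  2.43445191 -0.11025789]
lean deg 10.6 left edge at bottom 273.9 233 area 601
```

Run:
```python
from h import *
im=cv2.imread('pics/d5.png')[170:245,230:330]; a=cv2.resize(im,(600,450),interpolation=cv2.INTER_CUBIC)
s=ctrl.snapshot('scene'); b=cv2.resize(s['img'][170:270,210:330,::-1],None,fx=4.5,fy=4.5,interpolation=cv2.INTER_CUBIC)
c=np.zeros((450,1140,3),np.uint8); c[:,:600]=a; c[:,600:]=b; cv2.imwrite('pics/d5c.png',cv2.resize(c,(800,316)))
```

```text
(no output)
```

View pics/d5c.png

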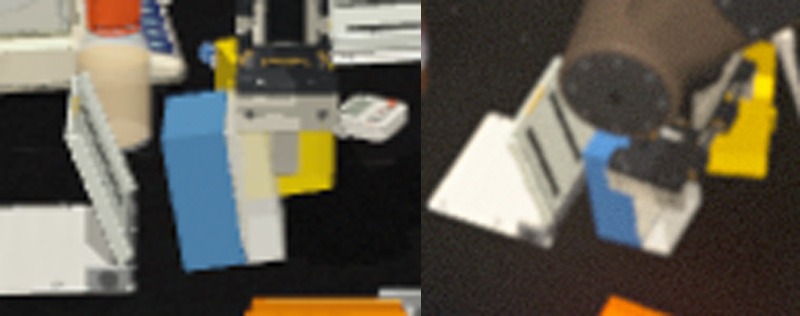

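The box is leaning about 6° with the foot unmoved and about 7 N upward on the tool. The gripper's body is probably dragging on the box top. I'll back off, raise a few mm and try again.

Request:
apply_moves([
  [[-0.1, 0, 0.0], 0, 0.6],
  [[-0.2, -0.02, 0], 0, 0.6],
  [[-0.3, -0.02, 0], 0, 0.6],
  [[-0.4, -0.03, 0], 0, 0.6],
  [[-0.5, -0.04, 0], 0, 0.6],
  [[-0.6, -0.05, 0], 0, 0.6],
  [[-0.7, -0.06, 0], 0, 0.6],
  [[-0.8, -0.06, 0], 0, 0.6],
  [[-0.9, -0.07, 0], 0, 0.6],
  [[-1.0, -0.08, 0], 0, 0.6],
  [[-1.1, -0.08, 0], 0, 0.6],
  [[-1.2, -0.08, 0.05], 0, 0.6],
  [[-1.3, -0.08, 0.1], 0, 0.6],
  [[-1.4, -0.08, 0.1], 0, 0.6],
])

```text
clock: 8.5
tool_pos: [0.4514, -0.0669, 0.0755]
orientation: [-180.0, 0.0, -175.4]
force: [-0.1, 0.7, -0.9]
opening: 0.0351
gripper_force: 0.0
```

Run:
```python
from h import *
o=ctrl.get_obs(); print(o['clock'],o['tool_pos'],o['force'],o['moment']); s=tilt()
```

```text
8.5 [ 0.45138479 -0.06688861  0.07551435] [-0.12583039  0.69868753 -0.89802455] [ 0.02201168 -0.03805561  0.00129858]
lean deg 2.5 left edge at bottom 274.0 233 area 598
```

Request:
apply_moves([
  [[0, 0, 0.15], 0, 0.6],
  [[0, 0, 0.3], 0, 0.6],
  [[0.1, 0.01, 0.3], 0, 0.6],
  [[0.2, 0.02, 0.3], 0, 0.6],
  [[0.3, 0.02, 0.3], 0, 0.6],
  [[0.4, 0.03, 0.3], 0, 0.6],
  [[0.5, 0.04, 0.3], 0, 0.6],
  [[0.6, 0.05, 0.3], 0, 0.6],
  [[0.7, 0.06, 0.3], 0, 0.6],
  [[0.8, 0.06, 0.3], 0, 0.6],
  [[0.9, 0.07, 0.3], 0, 0.6],
  [[1.0, 0.08, 0.3], 0, 0.6],
  [[1.1, 0.09, 0.3], 0, 0.6],
  [[1.2, 0.1, 0.3], 0, 0.6],
  [[1.3, 0.1, 0.3], 0, 0.6],
])

```text
clock: 9.8
tool_pos: [0.4644, -0.0659, 0.0784]
orientation: [-180.0, -0.0, -175.4]
force: [-4.9, -0.6, 6.0]
opening: 0.0351
gripper_force: 3.0
```

Run:
```python
from h import *
o=ctrl.get_obs(); print(o['clock'],o['tool_pos'],o['force'],o['moment']); s=tilt()
```

```text
9.8 [ 0.46436019 -0.06593141  0.07842646] [-4.9242814  -0.62566962  6.02359144] [-0.14538545  1.96148389 -0.03152346]
lean deg 10.4 left edge at bottom 273.9 233 area 599
```

Run:
```python
from h import *
s=ctrl.snapshot('wrist'); save(s,'w2'); d=ctrl.snapshot('side'); save(d,'d6')
a=cv2.resize(s['img'][130:330,150:430,::-1],(560,400),interpolation=cv2.INTER_CUBIC); b=cv2.resize(d['img'][160:240,245:305,::-1],(240,320),interpolation=cv2.INTER_CUBIC)
c=np.zeros((400,800,3),np.uint8); c[:,:560]=a; c[:320,560:]=b; cv2.imwrite('pics/v7.png',c)
```

```text
(no output)
```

View pics/v7.png

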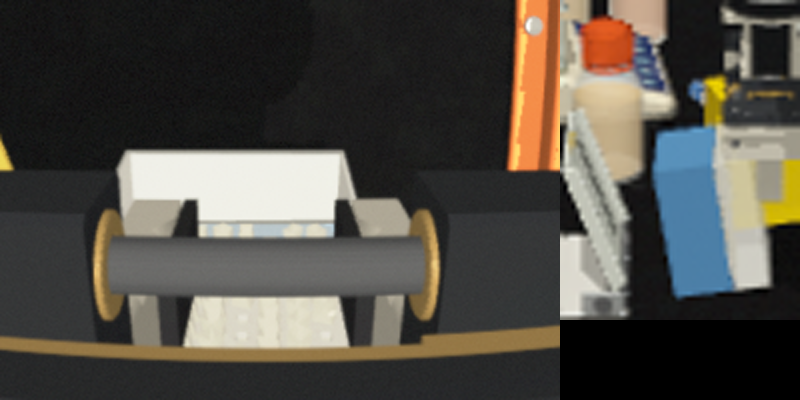

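Wrist view: both fingers (cols 130–200 and 345–410) bear on the lid, and the moment balance says the contact is near the box top, so the finger bases must be thicker in this direction. I'll let the box settle, rise, turn the gripper 90° and push with the flat outer back of the nearly closed fingers.

Request:
apply_moves([
  [[-0.1, 0, 0.0], 0, 0.6],
  [[-0.2, -0.02, 0], 0, 0.6],
  [[-0.3, -0.02, 0], 0, 0.6],
  [[-0.4, -0.03, 0], 0, 0.6],
  [[-0.5, -0.04, 0], 0, 0.6],
  [[-0.6, -0.05, 0], 0, 0.6],
  [[-0.7, -0.06, 0], 0, 0.6],
  [[-0.8, -0.06, 0], 0, 0.6],
  [[-0.9, -0.07, 0], 0, 0.6],
  [[-1.0, -0.08, 0], 0, 0.6],
  [[-1.1, -0.08, 0], 0, 0.6],
  [[-1.3, -0.08, 0], 0, 0.6],
  [[-1.6, -0.08, 0.0], 0, 0.6],
  [[-2, -0.08, 0.3], 0, 0.6],
  [[-2.5, -0.1, 3], 0, 0.95],
  [[-2.5, -0.1, 7], 0, 0.95],
  [[-2.5, -0.1, 9], 0, 0.95],
  [[-2.5, -0.1, 9], 0, 0.95],
])

```text
clock: 11.45
tool_pos: [0.4422, -0.0666, 0.1736]
orientation: [180.0, 0.5, -175.4]
force: [1.2, 0.9, 0.5]
opening: 0.0136
gripper_force: 0.0
```

Run:
```python
from h import *
o=ctrl.get_obs(); print(o['clock'],o['tool_pos'],o['force'],o['joint_pos'],o['opening']); s=tilt()
```

```text
11.45 [ 0.44216678 -0.06657734  0.17358557] [1.22084095 0.89035567 0.46214404] [ 1.69265408e+01  1.83850500e-02 -3.03960162e+01  1.06922350e-01
 -5.90817495e+01 -1.02345522e+02] 0.013621320069180178
lean deg 1.9 left edge at bottom 274.0 233 area 594
```

Request:
apply_moves([
  [[-0.4, -0.3, 0], 0.12, 0.95],
  [[-0.8, -0.6, 0], 0.24, 0.95],
  [[-1.2, -0.9, 0], 0.36, 0.95],
  [[-1.2, -0.9, 0], 0.48, 0.95],
  [[-1.2, -0.9, 0], 0.6, 0.95],
  [[-1.2, -0.9, 0], 0.72, 0.95],
  [[-1.2, -0.9, 0], 0.84, 0.95],
  [[-1.2, -0.9, 0], 0.96, 0.95],
  [[-1.2, -0.9, 0], 1.08, 0.95],
  [[-1.2, -0.9, 0], 1.2, 0.95],
  [[-1.2, -0.9, 0], 1.32, 0.95],
  [[-1.2, -0.9, 0], 1.44, 0.95],
  [[-1.2, -0.9, 0], 1.571, 0.95],
  [[-1.2, -0.9, 0], 1.571, 0.95],
  [[-1.2, -0.9, -3], 1.571, 0.95],
  [[-1.2, -0.9, -6], 1.571, 0.95],
  [[-1.2, -0.9, -8], 1.571, 0.95],
  [[-1.2, -0.9, -9], 1.571, 0.95],
  [[-1.2, -0.9, -9.5], 1.571, 0.95],
  [[-1.2, -0.9, -9.5], 1.571, 0.95],
])

```text
clock: 13.17
tool_pos: [0.4263, -0.0761, 0.0722]
orientation: [179.9, -0.0, -85.6]
force: [-0.6, -0.0, 0.2]
opening: 0.0044
gripper_force: 0.0
```

Request:
apply_moves([
  [[0.2, 0, 0.2], 0, 0.95],
  [[0.5, 0.04, 0.2], 0, 0.95],
  [[0.7, 0.06, 0.2], 0, 0.95],
  [[0.85, 0.07, 0.2], 0, 0.95],
  [[0.95, 0.08, 0.2], 0, 0.95],
  [[1.05, 0.08, 0.2], 0, 0.95],
  [[1.15, 0.09, 0.2], 0, 0.95],
  [[1.25, 0.1, 0.2], 0, 0.95],
  [[1.35, 0.11, 0.2], 0, 0.95],
  [[1.45, 0.12, 0.2], 0, 0.95],
  [[1.55, 0.12, 0.2], 0, 0.95],
  [[1.65, 0.13, 0.2], 0, 0.95],
  [[1.75, 0.14, 0.2], 0, 0.95],
  [[1.85, 0.15, 0.2], 0, 0.95],
  [[1.95, 0.16, 0.2], 0, 0.95],
])

```text
clock: 14.42
tool_pos: [0.4457, -0.0746, 0.0753]
orientation: [179.9, -0.0, -85.4]
force: [-5.2, 0.0, 5.7]
opening: 0.0047
gripper_force: 2.9
```

Run:
```python
from h import *
o=ctrl.get_obs(); print(o['clock'],o['tool_pos'],o['force'],o['moment']); s=tilt()
```

```text
14.4167 [ 0.44569177 -0.07464225  0.07534524] [-5.18561899  0.04939471  5.67964649] [-0.03568017  1.66027614 -0.05773796]
lean deg 3.5 left edge at bottom 274.1 233 area 593
```

Request:
apply_moves([
  [[0, 0, 0.1], 0, 0.95],
  [[0, 0, 0.2], 0, 0.95],
  [[0, 0, 0.2], 0, 0.95],
])

```text
clock: 14.72
tool_pos: [0.4468, -0.0743, 0.0774]
orientation: [180.0, 0.0, -85.4]
force: [-1.7, 0.2, -0.0]
opening: 0.0044
gripper_force: 0.8
```

Run:
```python
from h import *
o=ctrl.get_obs(); print(o['clock'],o['tool_pos'],o['force'],o['moment']); s=tilt()
```

```text
14.7167 [ 0.44680587 -0.07431202  0.07743597] [-1.65441226  0.19569767 -0.04881443] [-0.02345078  0.61335296 -0.01339828]
lean deg 3.6 left edge at bottom 273.8 233 area 601
```

Request:
apply_moves([
  [[0.1, 0, 0], 0, 0.95],
  [[0.2, 0.02, 0], 0, 0.95],
  [[0.3, 0.02, 0], 0, 0.95],
  [[0.4, 0.03, 0], 0, 0.95],
])

```text
clock: 15.1
tool_pos: [0.4509, -0.074, 0.0774]
orientation: [180.0, -0.0, -85.4]
force: [-3.7, -0.6, 4.5]
opening: 0.0046
gripper_force: 2.1
```

Run:
```python
from h import *
o=ctrl.get_obs(); print(o['clock'],o['tool_pos'],o['force'],o['moment']); s=tilt()
```

```text
15.1 [ 0.45086924 -0.07403391  0.07744722] [-3.66381489 -0.6071546   4.53340464] [-0.08340457  1.20717968 -0.00215932]
lean deg 6.2 left edge at bottom 273.9 233 area 600
```

Request:
apply_moves([
  [[-0.1, 0, 0.0], 0, 0.95],
  [[-0.2, -0.02, 0], 0, 0.95],
  [[-0.3, -0.02, 0], 0, 0.95],
  [[-0.4, -0.03, 0], 0, 0.95],
  [[-0.5, -0.04, 0], 0, 0.95],
  [[-0.6, -0.05, 0], 0, 0.95],
  [[-0.7, -0.06, 0], 0, 0.95],
  [[-0.8, -0.06, 0], 0, 0.95],
  [[-0.9, -0.07, 0], 0, 0.95],
  [[-1.1, -0.08, 0], 0, 0.95],
  [[-1.4, -0.1, 0.2], 0, 0.95],
  [[-1.4, -0.1, 3], -0.1, 0.6],
  [[-1, -0.1, 7], -0.2, 0.2],
  [[-0.6, -0.1, 10], -0.32, 0.2],
  [[-0.6, -0.1, 10], -0.44, 0.2],
  [[-0.6, -0.1, 10], -0.56, 0.2],
  [[-0.6, -0.1, 10], -0.68, 0.2],
  [[-0.6, -0.1, 10], -0.8, 0.2],
])

```text
clock: 16.65
tool_pos: [0.4447, -0.075, 0.1778]
orientation: [-180.0, 0.0, -131.6]
force: [0.0, -0.7, 0.6]
opening: 0.046
gripper_force: 0.0
```

Request:
apply_moves([
  [[0, 0, 0], -0.12, 0.2],
  [[0, 0, 0], -0.24, 0.2],
  [[0, 0, 0], -0.36, 0.2],
  [[0, 0, 0], -0.48, 0.2],
  [[0, 0, 0], -0.6, 0.2],
  [[0, 0, 0], -0.72, 0.2],
  [[0, 0, 0], -0.77, 0.2],
  [[0, 0, 0], -0.77, 0.2],
])

```text
clock: 17.32
tool_pos: [0.4446, -0.075, 0.1775]
orientation: [180.0, 0.0, -175.5]
force: [-0.2, 0.5, -0.7]
opening: 0.07
gripper_force: 0.0
```

Run:
```python
from h import *
o=ctrl.get_obs(); print(o['clock'],o['tool_pos'],o['orientation'],o['force'],o['opening']); tilt()
s=ctrl.snapshot('wrist'); save(s,'w3'); np.savez('w3.npz',T=s['T'],fx=s['fx'],fy=s['fy'],cx=s['cx'],cy=s['cy'])
cv2.imwrite('pics/w3c.png',cv2.resize(s['img'][130:350,130:440,::-1],None,fx=2.5,fy=2.5,interpolation=cv2.INTER_CUBIC))
```

```text
17.3167 [ 0.44463041 -0.07498277  0.1775323 ] [ 1.79993404e+02  1.68686618e-02 -1.75502864e+02] [-0.18058074  0.52211417 -0.71426749] 0.0700100272486523
lean deg 1.9 left edge at bottom 274.0 233 area 594
```

View pics/w3c.png

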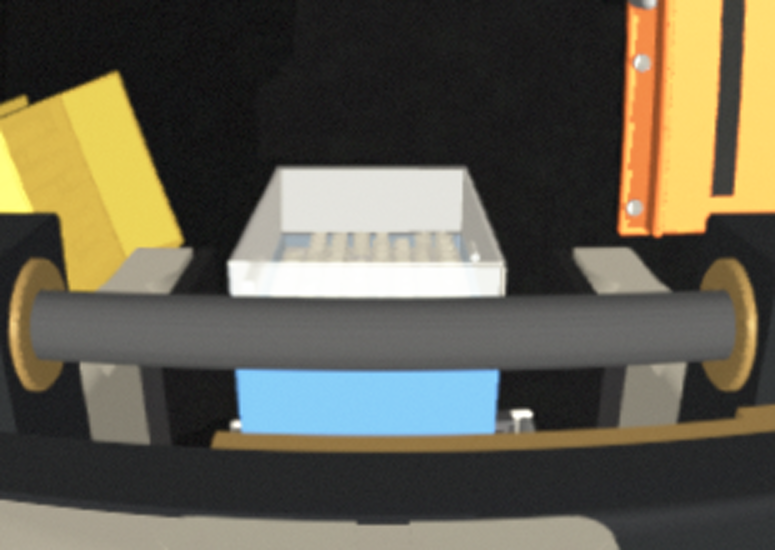

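Wrist view: with the fingers opened to 70 mm, the box top (cols 228–505) fits between the carriages (brass rings near 40 and 730), with only the rod above it. The box sits about 5 mm to the -y side of the tool centre. I can go lower this way, so I'll shift and descend slowly.

Request:
apply_moves([
  [[-0.6, -0.4, -3], 0, 0.2],
  [[-0.6, -0.4, -6], 0, 0.2],
  [[-0.6, -0.4, -8.5], 0, 0.2],
  [[-0.6, -0.4, -9.7], 0, 0.2],
  [[-0.6, -0.4, -10], 0, 0.2],
  [[-0.6, -0.4, -10.2], 0, 0.2],
  [[-0.6, -0.4, -10.4], 0, 0.2],
  [[-0.6, -0.4, -10.4], 0, 0.2],
])

```text
clock: 18.08
tool_pos: [0.4395, -0.0789, 0.074]
orientation: [180.0, 0.1, -175.3]
force: [0.4, 0.8, 0.0]
opening: 0.0703
gripper_force: 0.0
```

Request:
apply_moves([
  [[0, 0, -0.1], 0, 0.2],
  [[0, 0, -0.2], 0, 0.2],
  [[0, 0, -0.3], 0, 0.2],
  [[0, 0, -0.3], 0, 0.2],
])

```text
clock: 18.42
tool_pos: [0.4389, -0.0789, 0.0705]
orientation: [180.0, 0.0, -175.4]
force: [0.6, 0.2, -0.6]
opening: 0.0698
gripper_force: 0.0
```

Request:
apply_moves([
  [[0, 0, -0.1], 0, 0.2],
  [[0, 0, -0.2], 0, 0.2],
  [[0, 0, -0.3], 0, 0.2],
  [[0, 0, -0.3], 0, 0.2],
])

```text
clock: 18.75
tool_pos: [0.4387, -0.079, 0.0671]
orientation: [-180.0, -0.0, -175.4]
force: [0.8, -0.4, 0.9]
opening: 0.0703
gripper_force: 0.0
```

Request:
apply_moves([
  [[0, 0, -0.1], 0, 0.2],
  [[0, 0, -0.2], 0, 0.2],
  [[0, 0, -0.3], 0, 0.2],
  [[0, 0, -0.4], 0, 0.2],
  [[0, 0, -0.4], 0, 0.2],
])

```text
clock: 19.17
tool_pos: [0.4387, -0.079, 0.0631]
orientation: [-180.0, -0.0, -175.4]
force: [0.2, 0.1, 0.2]
opening: 0.0699
gripper_force: 0.0
```

Request:
apply_moves([
  [[0, 0, -0.1], 0, 0.2],
  [[0, 0, -0.2], 0, 0.2],
  [[0, 0, -0.3], 0, 0.2],
  [[0, 0, -0.4], 0, 0.2],
  [[0, 0, -0.4], 0, 0.2],
])

```text
clock: 19.58
tool_pos: [0.4387, -0.079, 0.0592]
orientation: [180.0, -0.0, -175.4]
force: [0.4, -0.0, -0.3]
opening: 0.07
gripper_force: 0.0
```

Run:
```python
from h import *
o=ctrl.get_obs(); print(o['clock'],o['tool_pos'],o['force']); tilt()
```

```text
19.5833 [ 0.43867527 -0.07900739  0.05915264] [ 0.38201031 -0.04919809 -0.26047721]
lean deg 2.4 left edge at bottom 274.1 233 area 597
```

Request:
apply_moves([
  [[0.3, 0.02, 0], 0, 0.2],
  [[0.6, 0.05, 0], 0, 0.2],
  [[0.9, 0.07, 0], 0, 0.2],
  [[1.1, 0.09, 0], 0, 0.2],
  [[1.25, 0.1, 0], 0, 0.2],
  [[1.4, 0.11, 0], 0, 0.2],
  [[1.55, 0.12, 0], 0, 0.2],
  [[1.7, 0.14, 0], 0, 0.2],
  [[1.85, 0.15, 0], 0, 0.2],
  [[2.0, 0.16, 0], 0, 0.2],
  [[2.15, 0.17, 0], 0, 0.2],
  [[2.3, 0.18, 0], 0, 0.2],
])

```text
clock: 20.63
tool_pos: [0.4616, -0.0773, 0.0593]
orientation: [-180.0, -0.0, -175.4]
force: [-3.5, -0.9, 2.8]
opening: 0.07
gripper_force: 1.9
```

Run:
```python
from h import *
o=ctrl.get_obs(); print(o['clock'],o['tool_pos'],o['force'],o['moment']); tilt()
```

```text
20.6333 [ 0.46164912 -0.0772584   0.05926107] [-3.54823846 -0.89716526  2.79767257] [-0.14471839  1.33161918  0.02777505]
lean deg 1.5 left edge at bottom 271.3 233 area 607
```

It now slides upright. I'll carry on.

Request:
apply_moves([
  [[0.2, 0.02, 0], 0, 0.2],
  [[0.4, 0.03, 0], 0, 0.2],
  [[0.6, 0.05, 0], 0, 0.2],
  [[0.8, 0.06, 0], 0, 0.2],
  [[1.0, 0.08, 0], 0, 0.2],
  [[1.2, 0.1, 0], 0, 0.2],
  [[1.4, 0.11, 0], 0, 0.2],
  [[1.6, 0.13, 0], 0, 0.2],
  [[1.8, 0.14, 0], 0, 0.2],
  [[2.0, 0.16, 0], 0, 0.2],
  [[2.2, 0.18, 0], 0, 0.2],
  [[2.4, 0.19, 0], 0, 0.2],
])

```text
clock: 21.68
tool_pos: [0.486, -0.0752, 0.0594]
orientation: [180.0, 0.0, -175.4]
force: [-3.8, -0.5, 2.5]
opening: 0.0699
gripper_force: 1.8
```

Run:
```python
from h import *
o=ctrl.get_obs(); print(o['clock'],o['tool_pos'],o['force'],o['moment']); s=tilt()
b=cv2.resize(s['img'][160:245,215:325,::-1],None,fx=7,fy=7,interpolation=cv2.INTER_CUBIC); cv2.imwrite('pics/d9.png',b)
for p in [(232+43.7,170+64),(271.3,233),(262,233)]: print(np.round(atz(s,p,0),3))
```

```text
21.6833 [ 0.48602802 -0.07524798  0.05935661] [-3.79199824 -0.50852571  2.54483883] [-0.04883998  1.34777694 -0.00950219]
lean deg 2.6 left edge at bottom 264.4 233 area 594
[ 0.538 -0.032  0.   ]
[ 0.554 -0.037  0.   ]
[ 0.586 -0.034 -0.   ]
```

Request:
apply_moves([
  [[0.1, 0.01, 0], 0, 0.2],
  [[0.2, 0.02, 0], 0, 0.2],
  [[0.3, 0.02, 0], 0, 0.2],
  [[0.4, 0.03, 0], 0, 0.2],
  [[0.5, 0.04, 0], 0, 0.2],
])

```text
clock: 22.15
tool_pos: [0.4909, -0.0749, 0.0594]
orientation: [180.0, -0.0, -175.4]
force: [-3.6, -0.2, 1.6]
opening: 0.0702
gripper_force: 1.9
```

Request:
apply_moves([
  [[0.1, 0.01, 0], 0, 0.2],
  [[0.2, 0.02, 0], 0, 0.2],
  [[0.3, 0.02, 0], 0, 0.2],
])

```text
clock: 22.4
tool_pos: [0.4939, -0.0747, 0.0594]
orientation: [180.0, 0.0, -175.4]
force: [-3.8, -0.8, 2.1]
opening: 0.0702
gripper_force: 1.8
```

Request:
apply_moves([
  [[0.1, 0.01, 0], 0, 0.2],
  [[0.2, 0.02, 0], 0, 0.2],
  [[0.3, 0.02, 0], 0, 0.2],
])

```text
clock: 22.65
tool_pos: [0.4951, -0.0748, 0.0592]
orientation: [-180.0, -0.2, -175.4]
force: [-10.3, 0.9, 8.0]
opening: 0.0701
gripper_force: 5.3
```

Run:
```python
from h import *
o=ctrl.get_obs(); print(o['clock'],o['tool_pos'],o['force'],o['moment']); s=tilt()
b=cv2.resize(s['img'][160:245,215:325,::-1],None,fx=7,fy=7,interpolation=cv2.INTER_CUBIC); cv2.imwrite('pics/d9.png',b)
```

```text
22.65 [ 0.49514035 -0.07480957  0.05919439] [-10.33046873   0.91216206   7.99643923] [0.20236928 3.84491166 0.19476042]
lean deg 1.7 left edge at bottom 261.6 233 area 599
```

View pics/d9.png

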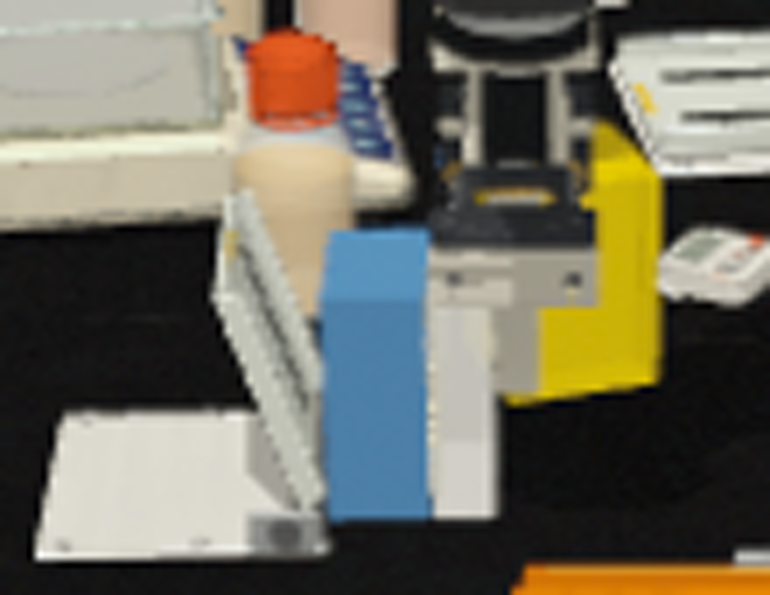

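The box stands upright with its foot on the rail (foot at (325,518), rail end at (320,530), Fx jumped to 10 N). Next I back off, rise, and set the fingers near the top of the lid.

Request:
apply_moves([
  [[-0.2, -0.02, 0], 0, 0.2],
  [[-0.5, -0.04, 0], 0, 0.2],
  [[-1.0, -0.08, 0.2], 0, 0.2],
  [[-1.0, -0.08, 3], 0, 0.2],
  [[-1.0, -0.08, 5.5], 0, 0.55],
  [[-1.0, -0.08, 6.2], 0, 0.55],
  [[-1.0, -0.08, 6.2], 0, 0.55],
  [[-1.0, -0.08, 6.2], 0, 0.55],
  [[-0.7, -0.05, 6.2], 0, 0.55],
  [[-0.5, -0.04, 6.2], 0, 0.55],
  [[-0.3, -0.03, 6.2], 0, 0.55],
])

```text
clock: 23.62
tool_pos: [0.4937, -0.0748, 0.1205]
orientation: [-180.0, -0.1, -175.4]
force: [-0.2, -0.1, -0.8]
opening: 0.0398
gripper_force: 0.0
```

Run:
```python
from h import *
o=ctrl.get_obs(); print(o['clock'],o['tool_pos'],o['force'],o['opening']); s=tilt()
# table: TCP world target per theta
c=np.array([.4951,-.0748]);
for t in range(0,91,5):
    a=np.radians(t); u=92*np.sin(a)-84*np.cos(a)+84; z=12+92*np.cos(a)+84*np.sin(a)+17
    print(t,np.round([49.51+.0997*u,-7.48+.008*u,z/10],2))
```

```text
23.6167 [ 0.49366766 -0.07484251  0.12049974] [-0.23486058 -0.07014975 -0.77103786] 0.03976552937295751
lean deg 2.3 left edge at bottom 262.2 233 area 594
0 [49.51 -7.48 12.1 ]
5 [50.34 -7.41 12.8 ]
10 [51.23 -7.34 13.42]
15 [52.17 -7.27 13.96]
20 [53.15 -7.19 14.42]
25 [54.17 -7.11 14.79]
30 [55.22 -7.02 15.07]
35 [56.29 -6.94 15.25]
40 [57.37 -6.85 15.35]
45 [58.45 -6.76 15.35]
50 [59.53 -6.68 15.25]
55 [60.59 -6.59 15.06]
60 [61.64 -6.51 14.77]
65 [62.66 -6.42 14.4 ]
70 [63.64 -6.35 13.94]
75 [64.58 -6.27 13.39]
80 [65.46 -6.2  12.77]
85 [66.29 -6.13 12.07]
90 [67.06 -6.07 11.3 ]
```

Request:
apply_moves([
  [[0.15, 0, 0.05], 0, 0.55],
  [[0.4, 0.03, 0.3], 0, 0.55],
  [[0.7, 0.05, 0.53], 0, 0.55],
  [[0.97, 0.07, 0.75], 0, 0.55],
  [[1.27, 0.1, 0.97], 0, 0.55],
  [[1.56, 0.12, 1.18], 0, 0.55],
  [[1.86, 0.14, 1.37], 0, 0.55],
  [[2.17, 0.16, 1.56], 0, 0.55],
  [[2.48, 0.19, 1.74], 0, 0.55],
  [[2.8, 0.21, 1.91], 0, 0.55],
])

```text
clock: 24.5
tool_pos: [0.5221, -0.0727, 0.1407]
orientation: [-180.0, 0.0, -175.4]
force: [0.8, -0.3, 0.9]
opening: 0.0397
gripper_force: 0.0
```

Run:
```python
from h import *
o=ctrl.get_obs(); print(o['clock'],o['tool_pos'],o['force'],o['opening']); s=tilt()
```

```text
24.5 [ 0.52211267 -0.07266687  0.14065341] [ 0.76669483 -0.3077013   0.90415381] 0.03971010264553956
lean deg 2.3 left edge at bottom 262.2 233 area 592
```

Run:
```python
from h import *
s=ctrl.snapshot('side'); w=ctrl.snapshot('wrist'); save(w,'w10')
a=cv2.resize(s['img'][150:245,215:310,::-1],(400,400),interpolation=cv2.INTER_CUBIC); b=cv2.resize(w['img'][130:330,180:380,::-1],(400,400),interpolation=cv2.INTER_CUBIC)
cv2.imwrite('pics/v10.png',np.hstack([a,b]))
```

```text
(no output)
```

View pics/v10.png

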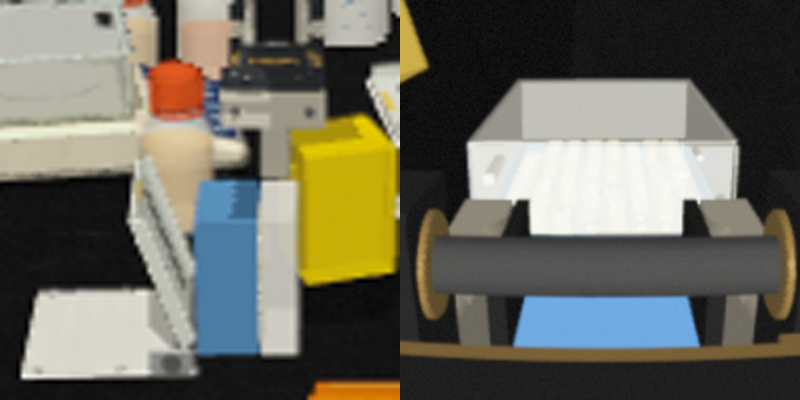

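The fingers are above the box top (side view: finger at (275,150), box upright below), so they passed over it without tipping it. I'll go back, start lower and advance in small steps.

Request:
apply_moves([
  [[0, 0, 0.5], 0, 0.55],
  [[-1.5, -0.12, 0.6], 0, 0.55],
  [[-3.5, -0.28, 0.6], 0, 0.55],
  [[-4.0, -0.32, 0], 0, 0.55],
  [[-4.0, -0.32, -2], 0, 0.55],
  [[-4.0, -0.32, -2.6], 0, 0.55],
  [[-4.0, -0.32, -2.6], 0, 0.55],
  [[-3.5, -0.28, -2.6], 0, 0.55],
  [[-3.0, -0.24, -2.6], 0, 0.55],
  [[-2.7, -0.22, -2.6], 0, 0.55],
  [[-2.5, -0.2, -2.6], 0, 0.55],
])

```text
clock: 25.57
tool_pos: [0.498, -0.0746, 0.1149]
orientation: [-180.0, 0.0, -175.4]
force: [0.4, -0.6, 0.1]
opening: 0.0395
gripper_force: 0.0
```

Request:
apply_moves([
  [[0.15, 0, 0], 0, 0.55],
  [[0.3, 0.02, 0], 0, 0.55],
  [[0.45, 0.04, 0], 0, 0.55],
  [[0.6, 0.05, 0], 0, 0.55],
])

```text
clock: 25.9
tool_pos: [0.5029, -0.0742, 0.1145]
orientation: [180.0, -0.0, -175.4]
force: [-0.3, 0.1, 0.6]
opening: 0.0391
gripper_force: 0.0
```

Run:
```python
from h import *
o=ctrl.get_obs(); print(o['clock'],o['tool_pos'],o['force'],o['opening']); s=tilt()
```

```text
25.9 [ 0.50287491 -0.07418795  0.11450279] [-0.25994376  0.12386136  0.59133702] 0.03905738067275529
lean deg 2.3 left edge at bottom 262.2 233 area 594
```

Request:
apply_moves([
  [[0.2, 0, 0], 0, 0.55],
  [[0.4, 0.03, 0], 0, 0.55],
  [[0.6, 0.04, 0], 0, 0.55],
])

```text
clock: 26.2
tool_pos: [0.509, -0.0738, 0.1145]
orientation: [180.0, 0.0, -175.4]
force: [-0.2, 0.8, -0.3]
opening: 0.0395
gripper_force: 0.0
```

Request:
apply_moves([
  [[0.2, 0, 0], 0, 0.55],
  [[0.4, 0.03, 0], 0, 0.55],
  [[0.6, 0.04, 0], 0, 0.55],
])

```text
clock: 26.45
tool_pos: [0.515, -0.0734, 0.1145]
orientation: [180.0, 0.0, -175.4]
force: [0.1, 0.4, 0.2]
opening: 0.0391
gripper_force: 0.0
```

Run:
```python
from h import *
o=ctrl.get_obs(); print(o['clock'],o['tool_pos'],o['force'],o['opening']); s=tilt()
```

```text
26.45 [ 0.51501748 -0.0733804   0.11445907] [0.09068568 0.38508177 0.22848698] 0.03912301731958676
lean deg 2.1 left edge at bottom 262.1 233 area 593
```

Run:
```python
from h import *
q=dict(np.load('w3.npz')); T0=q['T'].copy()
print('w3 rear top edge',[np.round(wz(q,(130+c/2.5,130+r/2.5),.122),4) for c,r in [(228,262),(505,262)]], 'bottom', [np.round(wz(q,(130+c/2.5,130+r/2.5),0.),4) for c,r in [(278,168),(466,168)]])
T=T0.copy(); T[:3,3]+=np.array([.5221-.44463,-.0727+.07498,.1407-.17753]); q['T']=T
print('w10 rear top',[np.round(wz(q,(180+c/2,130+r/2),.122),4) for c,r in [(70,140),(338,142)]],'bottom',[np.round(wz(q,(180+c/2,130+r/2),0),4) for c,r in [(122,80),(290,80)]])
print('finger tip rear corners z=.1237',[np.round(wz(q,(180+c/2,130+r/2),.1237),4) for c,r in [(60,200),(120,200),(300,200),(352,200)]])
```

```text
w3 rear top edge [array([ 0.4658, -0.1202,  0.122 ]), array([ 0.4588, -0.0373,  0.122 ])] bottom [array([ 0.4664, -0.1197,  0.    ]), array([ 0.4595, -0.0366,  0.    ])]
w10 rear top [array([ 0.5067, -0.1161,  0.122 ]), array([ 0.5006, -0.0343,  0.122 ])] bottom [array([ 0.5073, -0.1151,  0.    ]), array([ 0.5005, -0.0334,  0.    ])]
finger tip rear corners z=.1237 [array([ 0.5259, -0.1185,  0.1237]), array([ 0.5241, -0.0996,  0.1237]), array([ 0.5195, -0.0441,  0.1237]), array([ 0.5184, -0.0276,  0.1237])]
```

```bash
cat >> h.py <<'E'
def proj(s,p):
    T=np.array(s['T']); q=T[:3,:3].T@(np.array(p)-T[:3,3]); return np.round([s['cx']+s['fx']*q[0]/-q[2], s['cy']-s['fy']*q[1]/-q[2]],1)
E
python3 - <<'E'
from h import *
s=ctrl.snapshot('side'); o=ctrl.get_obs(); p=o['tool_pos']; print(p,o['force'])
for n,d in [('tip front +y',(.0095,.0407,-.017)),('tip rear +y',(-.0095,.0407,-.017)),('body bot front',(.039,.0965,.049)),('body rear',(-.039,.0965,.049))]: print(n,proj(s,p+np.array(d)))
for n,q in [('box top rear +y',(.500,-.034,.122)),('bot rear',(.500,-.034,0)),('top front',(.584,-.028,.122)),('bot front',(.584,-.028,0)),('top rear -y',(.5067,-.116,.122))]: print(n,proj(s,q))
im=s['img'][178:242,256:300].astype(int)
hsv=cv2.cvtColor(s['img'],cv2.COLOR_RGB2HSV)[178:242,256:300]
for r in range(0,64,1):
    print(178+r,''.join('#' if h[2]<50 else ('B' if 95<h[0]<125 and h[1]>90 else ('Y' if 20<h[0]<35 and h[1]>120 else str(min(9,h[2]//26)))) for h in hsv[r]))
E
```

```text
[ 0.51516667 -0.07334651  0.1144269 ] [-0.33872132  0.19833941  0.10664043]
tip front +y [279.2 208.8]
tip rear +y [284.8 209. ]
body bot front [268.1 197.4]
body rear [292.2 198.2]
box top rear +y [286.5 202.3]
bot rear [286.5 234.1]
top front [261.5 202.1]
bot front [262.4 233.9]
top rear -y [286.7 192.6]
178 777766654B4BB322222222222#############YYYYYY
179 77777766544BB4433444433333333333333334YYYYYY
180 88888776556655666777766666665666656666YYYYYY
181 88888887654BB4677777777777666666666666YYYYYY
182 88888888776544565556666666666666655556YYYYYY
183 88888888778887664355666666666666654456YYYYYY
184 88888888778888764356777766666666653356YYYYYY
185 88888877668888776567777777666666666556YYYYYY
186 88887777667777777677777777666666665566YYYYYY
187 77777777667777777667777777656666666666YYYYYY
188 7777777765555545442222256655555YYYYYYYYYYYYY
189 77777777655444322######5555555YYYYYYYYYYYYYY
190 7777776664#############5555555YYYYYYYYYYYYYY
191 7777776664#############5555555YYYYYYYYYYYYYY
192 7777776664BBBBBBBBBB#336655555YYYYYYYYYYYYYY
193 7777776BBBBBBBBBBBBBB776555555YYYYYYYYYYYYYY
194 777
[... 1644 characters left out ...]
2#############
228 777764BBBBBBBBBBBBBB67777777752#############
229 577775BBBBBBBBBBBBBB67777777752#############
230 567775BBBBBBBBBBBBBB67777777752#############
231 557754BBBBBBBBBBBBBB57777777752#############
232 547533BBBBBBBBBBBBBBB7777777752#############
233 766654BBBBBBBBBBBBBBB7777777752#############
234 445542BBBBBBBBBBBBBB#344333332##############
235 334542######################################
236 334542######################################
237 3345542#####################################
238 3344652#####################################
239 222222######################################
240 ##################################3333333333
241 #################################27777777777
```

The ASCII map shows the fingertip ending at row 199, which is z ≈ 0.13 while the TCP is at 0.114. So the tips are really about 15 mm above the reported TCP height, which explains both the early tipping and the pass over the top. I'll redo the high push 32 mm lower.

Request:
apply_moves([
  [[-1.5, -0.12, 0.2], 0, 0.55],
  [[-3.5, -0.28, 0.2], 0, 0.55],
  [[-3.5, -0.28, -1], 0, 0.55],
  [[-3.5, -0.28, -2.3], 0, 0.55],
  [[-3.5, -0.28, -2.6], 0, 0.55],
  [[-3.2, -0.26, -2.6], 0, 0.55],
  [[-2.8, -0.22, -2.6], 0, 0.55],
  [[-2.5, -0.2, -2.6], 0, 0.55],
  [[-2.3, -0.18, -2.6], 0, 0.55],
  [[-2.1, -0.17, -2.6], 0, 0.55],
  [[-1.95, -0.16, -2.6], 0, 0.55],
])

```text
clock: 27.47
tool_pos: [0.4949, -0.0751, 0.0885]
orientation: [-180.0, -0.1, -175.4]
force: [-3.1, -0.2, 3.1]
opening: 0.0395
gripper_force: 2.0
```

Run:
```python
from h import *
o=ctrl.get_obs(); print(o['clock'],o['tool_pos'],o['force'],o['opening']); s=tilt()
hsv=cv2.cvtColor(s['img'],cv2.COLOR_RGB2HSV)[186:222,256:300]
for r in range(36): print(186+r,''.join('#' if h[2]<50 else ('B' if 95<h[0]<125 and h[1]>90 else ('Y' if 20<h[0]<35 and h[1]>120 else str(min(9,h[2]//26)))) for h in hsv[r]))
p=o['tool_pos']
for dz in (-.017,.0155): print(proj(s,p+[.0095,.0407,dz]),proj(s,p+[-.0095,.0407,dz]))
```

```text
27.4667 [ 0.49492171 -0.07509414  0.08851716] [-3.06069796 -0.23818939  3.13561287] 0.03951693443541751
lean deg 2.7 left edge at bottom 262.1 233 area 598
186 8888877766777777642#222222222222222222222222
187 877777776677777753##665665555556555555555555
188 777777776655555432##677777776677666666666666
189 77777777655444322###666666666666666666666666
190 77777766641#########456556666666666666665556
191 7777776664##########455335666666666666653255
192 7777776664BBBBBBBBBB576557777777666666664455
193 7777776BBBBBBBBBBBBB677777777777666666665666
194 777776BBBBBBBBBBBBBB677777777777666666666666
195 777776BBBBBBBBBBBBBB66777777766665556666YY66
196 777776BBBBBBBBBBBBBB6788888886555556YYYYYYYY
197 777776BBBBBBBBBBBBBB6788888886555556YYYYYYYY
198 777776BBBBBBBBBBBBBB7888888886655556YYYYYYYY
199 777776BBBBBBBBBBBBBB7888888886555556YYYYYYYY
200 777776BBBBBBBBBBBBBB7888888886555556YYYYYYYY
201 777766BBBBBBBBBBBBBB7788888886555556YYYYYYYY
202 77776BBBBBBBBBBBBBBB7877778876555556YYYYYYYY
203 76776BBBBBBBBBBBBBBB7777777776555556YYYYYYYY
204 77775BBBBBBBBBBBBBBB6777777776666666YYYYYYYY
205 77544BBBB
[... 175 characters left out ...]
YYYYYYY
209 57753BBBBBBBBBBBBBBB6777777776YYYYYYYYYYYYYY
210 56774BBBBBBBBBBBBBBB6777777776YYYYYYYYYYYYYY
211 35776BBBBBBBBBBBBBBB6777777776YYYYYYYYYYYYYY
212 356776BBBBBBBBBBBBBB6777777776YYYYYYYYYYYYYY
213 446776BBBBBBBBBBBBBB6777777776YYYYYYYYYYYYYY
214 645776BBBBBBBBBBBBBB6777777776YYYYYYYYYYYYYY
215 645665BBBBBBBBBBBBBB6777777775YYYYYYYYYYYYYY
216 64354BBBBBBBBBBBBBBB6777777775YYYYYYYYYYYYY#
217 66455BBBBBBBBBBBBBBB77777777752YYYYYY#######
218 66455BBBBBBBBBBBBBBB77777777752#############
219 76664BBBBBBBBBBBBBBB67777777752#############
220 76664BBBBBBBBBBBBBBB77777777752#############
221 77664BBBBBBBBBBBBBBB77777777752#############
[285.2 215.6] [290.7 215.9]
[285.2 207. ] [290.8 207.2]
```

Request:
apply_moves([
  [[0.2, 0.02, 0.23], 0, 0.55],
  [[0.45, 0.04, 0.45], 0, 0.55],
  [[0.77, 0.07, 0.7], 0, 0.55],
  [[1.05, 0.09, 0.92], 0, 0.55],
  [[1.35, 0.11, 1.12], 0, 0.55],
  [[1.65, 0.14, 1.32], 0, 0.55],
])

```text
clock: 28.02
tool_pos: [0.5123, -0.0736, 0.102]
orientation: [-180.0, 0.0, -175.4]
force: [-0.7, -0.1, -0.8]
opening: 0.0391
gripper_force: 0.5
```

Run:
```python
from h import *
o=ctrl.get_obs(); print(o['clock'],o['tool_pos'],o['force']); s=tilt()
```

```text
28.0167 [ 0.51228806 -0.07358004  0.10198724] [-0.74665261 -0.05946644 -0.84332054]
lean deg 12.6 left edge at bottom 262.4 233 area 589
```

It tips as planned, 10° now. Continuing.

Request:
apply_moves([
  [[0.31, 0.03, 0.19], 0, 0.55],
  [[0.62, 0.05, 0.37], 0, 0.55],
  [[0.94, 0.08, 0.54], 0, 0.55],
  [[1.26, 0.1, 0.7], 0, 0.55],
  [[1.59, 0.13, 0.86], 0, 0.55],
  [[1.92, 0.15, 1.0], 0, 0.55],
  [[2.26, 0.18, 1.13], 0, 0.55],
  [[2.6, 0.21, 1.25], 0, 0.55],
  [[2.94, 0.23, 1.37], 0, 0.55],
])

```text
clock: 28.82
tool_pos: [0.5393, -0.0714, 0.1147]
orientation: [180.0, -0.2, -175.4]
force: [-7.1, 2.0, 1.7]
opening: 0.0394
gripper_force: 3.4
```

Run:
```python
from h import *
o=ctrl.get_obs(); print(o['clock'],o['tool_pos'],o['force']); s=tilt()
```

```text
28.8167 [ 0.53931166 -0.07135605  0.11468129] [-7.11405757  1.96590098  1.71520276]
lean deg 25.5 left edge at bottom 263.3 233 area 562
```

Request:
apply_moves([
  [[0.26, 0.02, 0.07], 0, 0.55],
  [[0.52, 0.04, 0.15], 0, 0.55],
  [[0.78, 0.07, 0.22], 0, 0.55],
  [[1.05, 0.09, 0.28], 0, 0.55],
  [[1.32, 0.11, 0.33], 0, 0.55],
  [[1.59, 0.13, 0.38], 0, 0.55],
  [[1.85, 0.15, 0.42], 0, 0.55],
  [[2.12, 0.17, 0.46], 0, 0.55],
])

```text
clock: 29.53
tool_pos: [0.5611, -0.0694, 0.1198]
orientation: [180.0, -0.2, -175.4]
force: [-8.2, 2.3, 4.4]
opening: 0.0391
gripper_force: 3.9
```

Request:
apply_moves([
  [[0.27, 0.02, 0.03], 0, 0.55],
  [[0.54, 0.04, 0.05], 0, 0.55],
  [[0.81, 0.07, 0.08], 0, 0.55],
  [[1.08, 0.09, 0.1], 0, 0.55],
  [[1.35, 0.11, 0.11], 0, 0.55],
  [[1.62, 0.13, 0.11], 0, 0.55],
  [[1.89, 0.15, 0.11], 0, 0.55],
  [[2.16, 0.18, 0.1], 0, 0.55],
])

```text
clock: 30.2
tool_pos: [0.5834, -0.0675, 0.1212]
orientation: [180.0, -0.1, -175.4]
force: [-5.6, 1.3, 6.2]
opening: 0.039
gripper_force: 3.9
```

Run:
```python
from h import *
o=ctrl.get_obs(); print(o['clock'],o['tool_pos'],o['force']); s=tilt()
```

```text
30.2 [ 0.58341258 -0.06747294  0.12124812] [-5.57087942  1.34007969  6.15935326]
lean deg 41.6 left edge at bottom 261.1 232 area 542
```

Request:
apply_moves([
  [[0.27, 0.02, -0.01], 0, 0.55],
  [[0.54, 0.04, -0.03], 0, 0.55],
  [[0.81, 0.07, -0.06], 0, 0.55],
  [[1.08, 0.09, -0.1], 0, 0.55],
  [[1.35, 0.11, -0.14], 0, 0.55],
  [[1.61, 0.13, -0.19], 0, 0.55],
  [[1.88, 0.15, -0.24], 0, 0.55],
  [[2.14, 0.17, -0.3], 0, 0.55],
])

```text
clock: 30.92
tool_pos: [0.6056, -0.0655, 0.1187]
orientation: [180.0, 0.0, -175.3]
force: [-4.4, 3.8, 7.3]
opening: 0.0396
gripper_force: 4.0
```

Request:
apply_moves([
  [[0.26, 0.02, -0.07], 0, 0.55],
  [[0.52, 0.04, -0.14], 0, 0.55],
  [[0.78, 0.07, -0.21], 0, 0.55],
  [[1.05, 0.09, -0.29], 0, 0.55],
  [[1.3, 0.11, -0.38], 0, 0.55],
  [[1.56, 0.13, -0.47], 0, 0.55],
  [[1.81, 0.15, -0.56], 0, 0.55],
  [[2.07, 0.17, -0.66], 0, 0.55],
])

```text
clock: 31.58
tool_pos: [0.627, -0.0636, 0.1124]
orientation: [180.0, 0.1, -175.3]
force: [-3.5, 3.6, 8.5]
opening: 0.0395
gripper_force: 3.8
```

Run:
```python
from h import *
o=ctrl.get_obs(); print(o['clock'],o['tool_pos'],o['force']); s=tilt()
for k in ['box_mid','box_foot','flap_end']: print(k,[(np.round(r['at'],1).tolist(),round(r['score'],2)) for r in ctrl.spot_point(s,k)][:3])
```

```text
31.5833 [ 0.62700565 -0.06360439  0.11244187] [-3.46670251  3.64476341  8.47835495]
lean deg 28.2 left edge at bottom 247.0 231 area 474
box_mid [([294.0, 196.8], 0.97), ([251.1, 210.4], 0.78)]
box_foot [([290.4, 205.6], 0.97), ([297.5, 315.6], 0.49)]
flap_end [([308.0, 174.4], 0.72), ([228.6, 211.7], 0.61), ([288.4, 253.6], 0.56)]
```

Request:
apply_moves([
  [[0.25, 0.02, -0.11], 0, 0.55],
  [[0.5, 0.04, -0.22], 0, 0.55],
  [[0.74, 0.06, -0.34], 0, 0.55],
  [[0.98, 0.08, -0.46], 0, 0.55],
  [[1.22, 0.1, -0.59], 0, 0.55],
  [[1.46, 0.12, -0.73], 0, 0.55],
  [[1.69, 0.13, -0.87], 0, 0.55],
  [[1.92, 0.15, -1.01], 0, 0.55],
])

```text
clock: 32.45
tool_pos: [0.6469, -0.0618, 0.1026]
orientation: [180.0, 0.2, -175.3]
force: [-2.1, 4.9, 8.1]
opening: 0.0392
gripper_force: 3.8
```

Request:
apply_moves([
  [[0.22, 0.02, -0.15], 0, 0.55],
  [[0.44, 0.04, -0.3], 0, 0.55],
  [[0.66, 0.05, -0.46], 0, 0.55],
  [[0.88, 0.07, -0.62], 0, 0.55],
  [[1.09, 0.09, -0.79], 0, 0.55],
  [[1.3, 0.1, -0.96], 0, 0.55],
])

```text
clock: 32.95
tool_pos: [0.6604, -0.0606, 0.0932]
orientation: [179.9, 0.2, -175.3]
force: [-1.7, 5.0, 7.6]
opening: 0.0394
gripper_force: 3.8
```

Run:
```python
from h import *
o=ctrl.get_obs(); print(o['clock'],o['tool_pos'],o['force']); s=tilt()
hsv=cv2.cvtColor(s['img'],cv2.COLOR_RGB2HSV)[190:240,210:290]
for r in range(0,50): print(190+r,''.join('#' if h[2]<50 else ('B' if 95<h[0]<125 and h[1]>90 else ('Y' if 20<h[0]<35 and h[1]>120 else str(min(9,h[2]//26)))) for h in hsv[r]))
```

```text
32.95 [ 0.66036493 -0.06062722  0.09322496] [-1.68495355  5.03815327  7.58493836]
lean deg 85.9 left edge at bottom 341.7 230 area 438
190 777777777777777664356777666666666653356677777777777776641##############YYYYYYYYY
191 66666556655655477757777766666666666555656777777777777664###############YYYYYYYYY
192 55555555544433267777777766666666666566666777777777777664###############YYYYYYYYY
193 3322###########67767777776666666666455666777777777777664###############YYYYYYYYY
194 ###################2222223566666534312466777777777777664###############YYYYYYYYY
195 ########################225666665242##466777777777777664###############YYYYYYYYY
196 ########################655666665343##466777777777777664###############YYYYYYYYY
197 ########################78666666535654566777777777777664###############YYYYYYYYY
198 #######################378666666537888788888888777777664###############YYYYYYYYY
199 #######################67866666656788888888888888888876532#############YYYYYYYYY
200 #######################678666666578888888888888888888888774############YYYYYYYYY
201 ######################2788
[... 2584 characters left out ...]
####################
232 ###########68766655677777777777777777777777788875443############################
233 ###########876666666666656556677777777776777777766542###########################
234 ##########288766666666666666666665666667655544455542############################
235 ##########387666666666666666666666666666555433335542############################
236 ##########688888888888888888888888888888655433335542############################
237 ##########6887788888888888888888777888886554333355542###########################
238 ##########7887688888888888888888878888887555433445652###########################
239 ##########888888888887777776555555555544333333333332############################
```

Request:
apply_moves([
  [[0.17, 0.01, -0.14], 0, 0.55],
  [[0.34, 0.03, -0.28], 0, 0.55],
  [[0.5, 0.04, -0.42], 0, 0.55],
  [[0.65, 0.05, -0.56], 0, 0.55],
  [[0.78, 0.06, -0.7], 0, 0.55],
])

```text
clock: 33.42
tool_pos: [0.6684, -0.06, 0.0863]
orientation: [180.0, 0.3, -175.3]
force: [-0.3, 5.1, 8.0]
opening: 0.0399
gripper_force: 3.7
```

Request:
apply_moves([
  [[0.12, 0.01, -0.13], 0, 0.55],
  [[0.22, 0.02, -0.26], 0, 0.55],
  [[0.3, 0.03, -0.38], 0, 0.55],
])

```text
clock: 33.67
tool_pos: [0.672, -0.0596, 0.0828]
orientation: [180.0, 0.3, -175.3]
force: [1.4, 5.4, 8.4]
opening: 0.0394
gripper_force: 4.1
```

Request:
apply_moves([
  [[0, 0, -0.1], 0, 0.55],
  [[0, 0, -0.2], 0, 0.55],
])

```text
clock: 33.83
tool_pos: [0.6732, -0.0595, 0.0816]
orientation: [180.0, 0.5, -175.3]
force: [0.9, 7.1, 14.3]
opening: 0.0395
gripper_force: 7.7
```

Request:
apply_moves([
  [[0, 0, -0.08], 0, 0.55],
  [[0, 0, -0.15], 0, 0.55],
])

```text
clock: 34.0
tool_pos: [0.6733, -0.0595, 0.0815]
orientation: [180.0, 0.5, -175.3]
force: [-2.9, 7.5, 22.9]
opening: 0.0392
gripper_force: 11.2
```

Run:
```python
from h import *
o=ctrl.get_obs(); print(o['clock'],o['tool_pos'],o['force'],o['moment'])
s=ctrl.snapshot('side')
hsv=cv2.cvtColor(s['img'],cv2.COLOR_RGB2HSV)[196:240,215:275]
for r in range(0,44): print(196+r,''.join('#' if h[2]<50 else ('B' if 95<h[0]<125 and h[1]>90 else ('Y' if 20<h[0]<35 and h[1]>120 else str(min(9,h[2]//26)))) for h in hsv[r]))
```

```text
34.0 [ 0.6732935  -0.05949072  0.08147177] [-2.93492428  7.49272466 22.87038464] [ 2.82134749  1.21269093 -0.11738659]
196 ######36767777777666666666555642#456777777777777664#########
197 #######443444444455555555443442##456777777777777664#########
198 #################4566665332######466777777777777664#########
199 ################34566665334444444567778888888888774#########
200 ###############377666666437888888888888888888888885#########
201 ###############577666666447888888888888888888888875#########
202 ###############677666666578888888888888888888888874#########
203 ##############2777666666678888888888888888888888874#########
204 ##############3677666666678888888888888888888888873#########
205 ##############6777666666678888888888888888888888874#########
206 ##############6777666666678888888888888888888888863#########
207 #############37777666666778777788887887877777777762#########
208 #############46777766666788888788887888877777777762#########
209 #############56667778877878888788888888888888888752#########
210 #############56677777777777777777777777777777777752#########
211 ##
[... 1178 characters left out ...]
88776BBBBBBBBBBBBBBBBBBBBBBBBBBBBBBBBBBB##########
230 ######388887424BBBBBBBBBBBBBBBBBB66666666BBBBBBBBB##########
231 ######58888765556666777777777777788888888775432#############
232 ######68888877777777888887777788888888888775443#############
233 ######899998888888888888788877777776777777766542############
234 #####277777777777777777777777777777655544455542#############
235 #####377777777777777777777777777777655433335542#############
236 #####677777777776666666666666566666555433335542#############
237 #####6887788888888888888888777888886554333355542############
238 #####7887688888888888888888878888887555433445652############
239 #####888888888887777776555555555544333333333332#############
```

Request:
apply_moves([
  [[0, 0, 0.17], 0, 0.55],
])

```text
clock: 34.13
tool_pos: [0.6723, -0.0599, 0.0818]
orientation: [180.0, 0.4, -175.3]
force: [1.3, 1.2, 0.4]
opening: 0.0395
gripper_force: 0.8
```

Request:
apply_moves([
  [[0, 0.05, 0], 0, 0.55],
])

```text
clock: 34.22
tool_pos: [0.6721, -0.06, 0.0817]
orientation: [-180.0, 0.3, -175.3]
force: [1.4, 0.9, 10.9]
opening: 0.0394
gripper_force: 5.3
```

Oscillating a little, so I hold and read again.

Request:
apply_moves([
  [[0, 0, 0], 0, 0.55],
  [[0, 0, 0], 0, 0.55],
  [[0, 0, 0], 0, 0.55],
])

```text
clock: 34.47
tool_pos: [0.6721, -0.06, 0.0816]
orientation: [-180.0, 0.3, -175.3]
force: [-0.3, 3.0, 10.3]
opening: 0.0394
gripper_force: 5.5
```

Request:
apply_moves([
  [[0, 0, -0.03], 0, 0.55],
  [[0, 0, -0.03], 0, 0.55],
  [[0, 0, -0.03], 0, 0.55],
])

```text
clock: 34.72
tool_pos: [0.6721, -0.06, 0.0816]
orientation: [-180.0, 0.3, -175.3]
force: [-0.3, 1.8, 13.3]
opening: 0.0394
gripper_force: 6.4
```

Request:
apply_moves([
  [[0, 0, 0], 0, 0.55],
  [[0, 0, 0], 0, 0.55],
  [[0, 0, 0], 0, 0.55],
  [[0, 0, 0], 0, 0.55],
  [[0, 0, 0], 0, 0.55],
  [[0, 0, 0], 0, 0.55],
  [[0, 0, 0], 0, 0.55],
  [[0, 0, 0], 0, 0.55],
  [[0, 0, 0], 0, 0.55],
])

```text
clock: 35.47
tool_pos: [0.6721, -0.06, 0.0816]
orientation: [-180.0, 0.4, -175.3]
force: [-0.0, 3.5, 13.0]
opening: 0.0392
gripper_force: 6.4
```

Request:
apply_moves([
  [[0, 0, 0], 0, 0.55],
  [[0, 0, 0], 0, 0.55],
  [[0, 0, 0], 0, 0.55],
  [[0, 0, 0], 0, 0.55],
  [[0, 0, 0], 0, 0.55],
  [[0, 0, 0], 0, 0.55],
  [[0, 0, 0], 0, 0.55],
  [[0, 0, 0], 0, 0.55],
  [[0, 0, 0], 0, 0.55],
])

```text
clock: 36.22
tool_pos: [0.6721, -0.06, 0.0816]
orientation: [-180.0, 0.3, -175.3]
force: [-0.8, 2.9, 12.9]
opening: 0.0392
gripper_force: 6.4
```

Request:
apply_moves([
  [[0, 0, 0.15], 0, 0.55],
  [[0, 0, 0.4], 0, 0.55],
  [[0, 0, 1], 0, 0.55],
  [[0, 0, 3], 0, 0.55],
  [[0, 0, 6], 0, 0.55],
  [[0, 0, 10], 0, 0.55],
  [[-2, 0, 14], 0, 0.55],
  [[-5, 0, 17], 0, 0.55],
  [[-9, 0, 19], 0, 0.55],
  [[-13, 0, 20], 0, 0.55],
  [[-16, 0, 20], 0, 0.55],
  [[-16, 0, 20], 0, 0.55],
  [[-16, 0, 20], 0, 0.55],
  [[-16, 0, 20], 0, 0.55],
  [[-16, 0, 20], 0, 0.55],
])

```text
clock: 37.47
tool_pos: [0.5096, -0.0605, 0.2785]
orientation: [-180.0, -0.0, -175.4]
force: [0.3, -0.1, -0.6]
opening: 0.0395
gripper_force: 0.0
```

Run:
```python
from h import *
o=ctrl.get_obs(); print(o['clock'],o['tool_pos'],o['force'])
w=ctrl.snapshot('wrist'); S=ctrl.snapshot('scene'); s=ctrl.snapshot('side')
for n,i in (('wrist',w),('scene',S),('side',s)):
    for k in ['box_mid','carrier','flap_end']: print(n,k,[(np.round(r['at'],1).tolist(),round(r['score'],2)) for r in ctrl.spot_point(i,k)][:3])
hsv=cv2.cvtColor(s['img'],cv2.COLOR_RGB2HSV)[196:240,215:275]
for r in range(0,44,3): print(196+r,''.join('#' if h[2]<50 else ('B' if 95<h[0]<125 and h[1]>90 else str(min(9,h[2]//26))) for h in hsv[r]))
hw=cv2.cvtColor(w['img'],cv2.COLOR_RGB2HSV)[:, :]
m=((hw[...,0]>95)&(hw[...,0]<125)&(hw[...,1]>90)&(hw[...,2]>90)).astype(np.uint8); n,l,st,c=cv2.connectedComponentsWithStats(m); print([(x.tolist()) for x in st[1:] if x[4]>200])
for k in ['media','petri','pipette','timer']:
  print(k,[(np.round(r['at']).tolist(),round(r['score'],2)) for r in ctrl.search_frame(s,k)][:2])
```

```text
37.4667 [ 0.50964477 -0.06047469  0.27847915] [ 0.32316224 -0.05622827 -0.61550783]
wrist box_mid []
wrist carrier [([403.8, 59.4], 0.97)]
wrist flap_end [([406.8, 150.7], 0.55)]
scene box_mid [([246.5, 217.6], 0.74), ([306.0, 204.7], 0.68)]
scene carrier [([298.9, 297.5], 0.76), ([259.9, 233.3], 0.73), ([400.4, 169.9], 0.57)]
scene flap_end [([224.5, 221.8], 0.79), ([262.3, 280.2], 0.65), ([358.9, 159.6], 0.63)]
side box_mid [([243.4, 212.5], 0.9), ([293.5, 198.5], 0.78)]
side carrier [([264.4, 230.0], 0.92), ([334.3, 257.5], 0.92), ([343.2, 175.9], 0.75)]
side flap_end [([309.7, 174.5], 0.83), ([289.5, 253.1], 0.62), ([221.0, 228.5], 0.53)]
196 #################################356667777777766664#########
199 ################33444444444444444567777777777777764#########
202 ###############577777777777777777788888888888888874#########
205 ##############6777777777777778888888877778777777763#########
208 #############46777777777777777777777777777777777752#########
211 #############45667777777777777777777777777777777752#########
214 #############4567777777777777777777777777777777775B#########
217 #########68888666667777666666666666666677777666654B#########
220 ########2788886BBBBBBBBBBBBBBBBBBBBBBBBBBBBBBBBBBBB#########
223 ########788875BBBBBBBBBBBBBBBBBBBBBBBBBBBBBBBBBBBBB#########
226 #######58888886BBBBBBBBBBBBBBBBBBBBBBBBBBBBBBBBBBBB#########
229 ######278888765BBBBBBBBBBBBBBBBBBBBBBBBBBBBBBBBBBB##########
232 ######57888877777777777877777777777888887775432#############
235 #####377777777777777777777777777766555433334542#############
238 #####7887678888888888888888778888887544433344652############
[[476, 58, 84, 182, 10544], [239, 217, 64, 12, 684]]
media [([257.0, 186.0], 0.97)]
petri []
pipette []
timer []
```

Run:
```python
from h import *
S=ctrl.snapshot('scene'); D=ctrl.snapshot('side')
P={}
for n,a,b in [('mid',(246.5,217.6),(243.4,212.5)),('car',(259.9,233.3),(264.4,230)),('end',(224.5,221.8),(221,228.5))]:
    P[n],e=tri([ray(S,a),ray(D,b)]); print(n,np.round(P[n],4),np.round(e,4))
d=P['end']-P['car']; a=np.arctan2(d[1],d[0]); print(np.degrees(a)); v=P['mid']-P['car']; print('along,lat',v[0]*np.cos(a)+v[1]*np.sin(a), -v[0]*np.sin(a)+v[1]*np.cos(a))
```

```text
mid [ 0.6442 -0.0611  0.0571] [0.0123 0.0123]
car [ 0.5821 -0.0614 -0.0018] [0.0007 0.0007]
end [ 0.7284 -0.0506 -0.0031] [0.0092 0.0092]
4.247402150965259
along,lat 0.061920060503347876 -0.004306384268270946
```

The box lies flat and centred (lateral offset about 4 mm), so I'm handing in.

```bash
python3 -c "
from plant import ctrl
print(ctrl.close_job())"
```

```text
the job is handed in; nothing more can be done
None
```

I handed the job in at about 38 s. The box slid upright to the rail, tipped slowly onto the flap and lies flat about 4 mm off its middle line. It was pressed at about 13 N for 1.5 s and let go. On the way it leaned up to about 8° in four early push attempts and settled back each time, and one press reading briefly reached 24 N.

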